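Fit the support tube and hang the scan reference frame

ROBOT

A 7-joint arm with a two-finger parallel gripper is mounted at the origin on the work surface. World frame = base frame: x ahead of the robot, y to its left, z up, the work surface at z = 0. Lengths are in m, angles in rad, forces in N, time in s.
With the tool pointing down it reaches from about 0.425 to 0.875 m from the base axis. Payload 4.7 kg.
Tool frame: the origin (TCP) lies between the finger pads; the fingertips stand 19 mm ahead of it and the grasp point (between the pads) is the TCP; z points along the fingers, y is the line along which they close (so a half turn about z gives the same grasp; the last joint's range is limited). The gripper opens to 87 mm and grips with 3 to 60 N. Pads are 19 mm wide; open, the fingers measure 117 mm over their backs; the gripper's body (75 mm by 190 mm) begins 51 mm behind the grasp point.
Start: joints at [-1.195, 0.321, -0.07, 1.45, 0.023, 1.371, -0.057], TCP at [0.23, 0.608, 0.242] pointing down, gripper open.
Joint ranges: [-2.86, 2.86], [-0.3, 2.09], [-1.38, 1.24], [0.06, 2.45], [-1.56, 4.7], [0.09, 2.05], [-2.69, 2.69]. Speed limits (rad/s): [2.57, 2.57, 3.14, 3.14, 3.14, 3.14, 3.14].

INTERFACE

Orientations are given as a unit quaternion [w, x, y, z].
In Python, from plant import manip gives the robot as it stands.
- The arm moves only by the tool send_rows, never from a script. Its argument "plan" is a list of rows, each an object with "delta_rot": the turn, a rotation vector about the world's x, y, z in rad, a list of three; "xyz": the shift along the world's x, y, z in m, a list of three; "claw": the opening, from -1 (shut) to 1 (fully open). A call has 1 to 10 rows; each row is the pose to reach, as a shift and turn from the pose commanded when the call began; what a row does not reach only later rows make up. A row lasts 1/12 s, in which the tool goes at most 41.7 mm and 7.16 degrees, less where a joint would pass 70% of its speed; a pose out of reach is approached as far as the arm can. A call with a gripper value outside its range is refused whole. The fingers move at their own pace and stop on an object; "squeeze" is the grip in N (left out, the last holds). Time passes only in rows, so rows that repeat a pose let the fingers close. It gives the time, the measured TCP pose, the force, the opening and the grip force at its end, in the units of the state.
- manip.get_obs(): the state, without advancing time (a new reading comes with each control period).
- manip.snapshot(name): name is "scene" or "top" or "wrist"; returns the picture (384x512x3 uint8, red, green, blue); there is no depth.
- manip.camera_model(name): a dict with "intrinsics" (3x3 intrinsics, pixels), "extrinsics" (4x4, takes a point from camera to world coordinates); the wrist camera has in their place "T_tool_cam" (4x4, takes a point from camera to tool coordinates, whose origin is the TCP and whose axes are the flange's). Camera axes: x right, y up, looking along -z (the intrinsics and any distortion apply to the point x, -y, -z); pixel columns grow to the right and rows downward; lengths in m; the calibration is good to about 2 mm. A picture is of the moment at which its call begins: read the wrist's pose just before it. camera_model takes no time and is no camera call.
- manip.sign_off(): hands the job in; it is judged then, once.
The state is a dict: "t": time; "joint_pos": joint angles; "joint_vel": joint speeds; "joint_efforts": joint torques, N m; "ee_pos": TCP position; "eef_rot": TCP orientation; "force": force on the tool from outside, world axes, zero at the start; "moment": the same for the moment, N m; "opening": finger opening in m; "finger_force": force on a finger pad.
Only numpy, scipy, OpenCV 4.12 (cv2) and the standard library are available. Lean on these libraries where they do the work, as an engineer would, in place of code of your own. Each camera call takes 0.05 s, during which the arm holds its last target. There are 200 camera calls.

TASK

Slide the loose support tube into the empty bore of the hanging stand until the far edge of its red band is level with the block's face, then hang the reference frame upright by its top rail over that tube and the fixed arm beside it, between the blocks and the black end discs. See that the rail rests on both arms before you let go, and leave the other things on the bench where they are.

Things in the scene. Friction and masses are not known exactly. Their poses are not given: they have to be found in the camera images.
- tube: Loose round steel tube, 118 mm long, 16 mm thick, 0.16 kg, lying level in the rest. Origin on its axis at the far edge of the 5 mm red band (x = -5 to 0 mm). x runs along it to the plain end that enters the bore (end face x = +45 mm, last 3 mm bevelled). Black end disc, 32 mm wide, at x = -65 to -73 mm. Roll does not matter. Friction alone holds it in the bore.
- bore_block: Green block on the beam's front, 60 deep x 50 wide x 50 mm high, left or right of the blue one (centres 176 to 224 mm apart). Origin: centre of the bore's mouth on the front face, 205 mm above the bench; x points level into the bore, z up. Bore 17.6 mm wide, 2 mm bevelled mouth, 60 mm deep: stop the tube at its band, do not push it to the bottom.
- hook_block: Blue block of the same size on the same beam, with the fixed arm: a 16 mm steel rod 65 mm long standing out of the front face along -x, then a black end disc 32 mm wide, 8 mm thick. Origin: middle of the front face on the rod's axis, 205 mm above the bench, in line with the bore block's face; x into the block, z up.
- frame: Upright aluminium frame of 12 mm square bars, 0.42 kg, on two feet. Origin under its centre; y along it, z up. 322 mm wide, 127 high. Top rail z = 115 to 127, bottom rail to z = 22, side bars y = +-155; white dotted plate y = -45 to 45, z = 22 to 84. Arms go through the windows beside it, under the top rail. Feet at y = +-130 reach x = +-35. May hang either way round; hung, origin is 98 mm up.
- rail_mid (a point): Middle of the frame's top rail (the rail is 12 mm square), 121 mm above the frame's origin; good place to grip, the mass hangs straight below.
- rail_a (a point): Point on the top rail's centre line, 100 mm to the frame's +y side of the middle.
- rail_b (a point): Point on the top rail's centre line, 100 mm to the frame's -y side of the middle.
- stand: Fixed stand: aluminium beam 440 long, 30 deep, z = 193 to 217 mm, on posts 205 mm either side of the middle; feet 40 wide, 12 high, from 60 mm before to 100 mm behind the beam's front. Origin on the bench under the middle of the beam's front face; x points away from the robot, y along the beam. The blocks' faces lie 60 mm before it.
- rest: Fixed grey rest of the tube, base 125 x 50 x 8 mm, two V-notches 8 mm thick, 30 mm wide, up to 52 mm high at x = +28 and -55 mm, holding the tube's axis 45 mm above the bench. Origin on the bench under the tube's origin, x along the tube. Grip the tube from above between the notches.
- bin: Bystander: open yellow bin of turned parts 80 x 100 x 45 mm high, loose, near or under the arms. Origin under its centre.
- spray: Bystander: loose white spray bottle with blue cap, 48 mm diameter, 140 mm high. Origin under its centre.
- mouse: Bystander: loose black computer mouse, 100 x 60 x 32 mm. Origin under its centre.
- ball_target: Bystander: loose white ball of 32 mm diameter on a dark magnetic foot of 40 mm diameter, 66 mm high. Origin under its centre.
- caliper: Bystander: loose steel caliper with black slide, 200 mm long, 9 mm high, jaws to 45 mm aside. Origin under the beam's middle.
- scanner: Bystander: loose grey hand scanner lying down with black grip, 225 x 75 x 60 mm. Origin under the joint of grip and head.

How it is judged:
By the outcome, as a careful person would: the job done as asked, in the order asked, and still so for the second after the job is handed in, with the robot touching nothing.
It also fails if it takes over 72 s, if anything falls off the work surface, if the arm or the gripper's body presses on something with over 40 N, if the wrist force passes 120 N, or if a joint passes its speed limit or range.

## Working session

There is one attempt and no reset: what is moved stays moved. The work goes in short steps, Python scripts to look and compute and a tool call to move; the robot and the scene stay as the last step left them, time stands still between calls to the robot, and variables do not carry over. Pictures are saved under pics/ and viewed, at most 10 in all, crops included, and the job is handed in when it is done.

Besides the shell and the picture viewer there is one more tool, called after ">>>" by a JSON object that holds its "name" and its "arguments". send_rows: Moves the arm, as the interface text tells. Its arguments: {"type":"object","properties":{"plan":{"type":"array"},"squeeze":{"type":"number"}},"required":["plan"]}

```bash
mkdir -p pics; ls
python3 - <<'E'
from plant import manip
import cv2,numpy as np
np.set_printoptions(precision=4,suppress=True)
for n in("scene","top"):
    im=manip.snapshot(n); cv2.imwrite(f"pics/{n}0.png",im[:,:,::-1])
    print(n,manip.camera_model(n))
print(manip.camera_model("wrist")); print(manip.get_obs())
E
```

```text
pics
scene {'intrinsics': array([[347.8768,   0.    , 252.8441],
       [  0.    , 347.8768, 184.5324],
       [  0.    ,   0.    ,   1.    ]]), 'extrinsics': array([[-0.5016, -0.5735,  0.6477,  1.1305],
       [ 0.8651, -0.3416,  0.3674,  0.4258],
       [ 0.0105,  0.7446,  0.6674,  0.7631],
       [ 0.    ,  0.    ,  0.    ,  1.    ]])}
top {'intrinsics': array([[482.8302,   0.    , 251.5929],
       [  0.    , 482.8302, 186.0768],
       [  0.    ,   0.    ,   1.    ]]), 'extrinsics': array([[ 0.0146,  0.9866, -0.1623,  0.3184],
       [-0.9999,  0.0139, -0.0053,  0.0783],
       [-0.003 ,  0.1624,  0.9867,  1.4199],
       [ 0.    ,  0.    ,  0.    ,  1.    ]])}
{'intrinsics': array([[290.8076,   0.    , 260.0105],
       [  0.    , 290.8076, 194.5715],
       [  0.    ,   0.    ,   1.    ]]), 'T_tool_cam': array([[-0.0005,  0.9658,  0.2594,  0.0709],
       [ 1.    ,  0.0007, -0.0008, -0.0007],
       [-0.0009,  0.2594, -0.9658, -0.1429],
       [ 0.    ,  0.    ,  0.    ,  1.    ]])}
{'t': 0.1, 'joint_pos': array([-1.1949,  0.3217, -0.0701,  1.4515,  0.0226,  1.3708, -0.0569]), 'joint_vel': array([ 0.0013, -0.0031,  0.0002, -0.0023, -0.0001, -0.0001,  0.    ]), 'joint_efforts': array([ -0.0001, -49.257 ,  -0.4057, -31.3397,  -0.064 ,   0.0395,
         0.0001]), 'ee_pos': array([0.23  , 0.6075, 0.2406]), 'eef_rot': array([-0.0001,  0.1799,  0.9837, -0.0009]), 'force': array([ 0.1285, -0.2989, -0.0666]), 'moment': array([ 0.0124, -0.0108, -0.0256]), 'finger_force': 0.0, 'opening': 0.08751500429339969}
```

View pics/scene0.png

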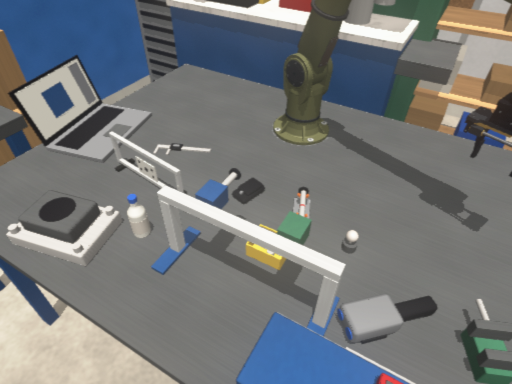

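View pics/top0.png

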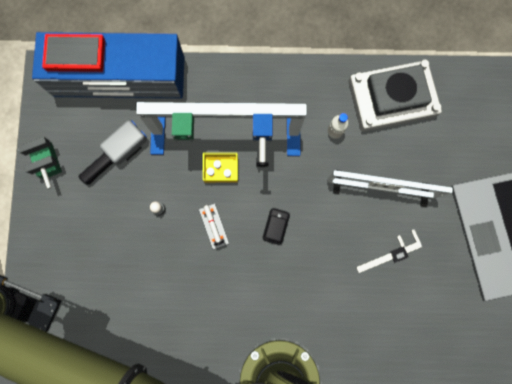

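The scene picture shows the tube in its rest with the disc towards the robot, at scene (303,195). In the top picture the tube is at (213,227), the green bore block at (182,125), the blue block at (262,125) and the frame at (390,187). The bin at (220,167) lies under the arms.

```bash
cat > h.py <<'E'
from plant import manip
import cv2,numpy as np
from scipy.spatial.transform import Rotation as R
np.set_printoptions(precision=4,suppress=True)
def cam(n,o=None):
    m=manip.camera_model(n)
    if n!="wrist": return m["intrinsics"],m["extrinsics"]
    o=o or manip.get_obs(); T=np.eye(4); q=o["eef_rot"]
    T[:3,:3]=R.from_quat([q[1],q[2],q[3],q[0]]).as_matrix(); T[:3,3]=o["ee_pos"]
    return m["intrinsics"],T@m["T_tool_cam"]
def ray(c,u,v):
    K,E=c; d=np.array([(u-K[0,2])/K[0,0],-(v-K[1,2])/K[1,1],-1]); return E[:3,3],E[:3,:3]@d
def at_z(c,u,v,z):
    o,d=ray(c,u,v); return o+d*(z-o[2])/d[2]
def proj(c,P):
    K,E=c; p=E[:3,:3].T@(np.asarray(P)-E[:3,3]); return np.array([K[0,2]-K[0,0]*p[0]/p[2],K[1,2]+K[1,1]*p[1]/p[2]])
def state():
    o=manip.get_obs(); q=o["eef_rot"]; M=R.from_quat([q[1],q[2],q[3],q[0]]).as_matrix()
    print("t",o["t"],"pos",o["ee_pos"],"z",M[:,2],"y",M[:,1],"F",o["force"],"open",o["opening"],"ff",o["finger_force"],"q",o["joint_pos"])
E
python3 - <<'E'
from h import *
c=cam("top"); im=cv2.imread("pics/top0.png"); hsv=cv2.cvtColor(im,cv2.COLOR_BGR2HSV)
def blob(lo,hi,roi):
    m=cv2.inRange(hsv,lo,hi); k=np.zeros_like(m); x0,y0,x1,y1=roi; k[y0:y1,x0:x1]=m[y0:y1,x0:x1]
    p=cv2.findNonZero(k); r=cv2.minAreaRect(p); return p[:,0].mean(0),r,len(p)
for n,lo,hi,roi,z in [("green",(45,80,40),(90,255,255),(165,105,200,145),.23),("blue",(100,120,60),(125,255,255),(245,105,280,140),.23),("red",(0,110,80),(12,255,255),(195,200,235,255),.05),("yellow",(22,120,100),(35,255,255),(195,145,245,190),.045)]:
    m,r,k=blob(lo,hi,roi); print(n,m,r,k,at_z(c,*m,z))
for n,u,v,z in [("beamL",137,104,.217),("beamLf",137,117,.217),("beamRf",306,117,.217),("frameL",334,172,.127),("frameR",451,189,.127),("disc",262,165,.205),("spray",339,125,.07),("mouse",277,226,.03),("ball",157,208,.05)]: print(n,at_z(c,u,v,z))
big=np.vstack([cv2.resize(im[195:260,180:300],None,fx=6,fy=6,interpolation=2)]);cv2.imwrite("pics/tubecrop.png",big)
E
```

```text
green [182.1554 125.5112] ((182.0, 126.0), (26.0, 20.0), 90.0) 534 [0.6682 0.2642 0.23  ]
blue [262.4578 124.9022] ((262.5, 125.0), (22.0, 19.0), 90.0) 450 [0.6726 0.0594 0.23  ]
red [213.8696 228.6522] ((212.75001525878906, 225.25003051757812), (30.67409324645996, 10.751744270324707), 71.56504821777344) 23 [0.4199 0.1909 0.05  ]
yellow [219.9919 166.4456] ((219.5, 166.5), (29.0, 35.0), 90.0) 864 [0.6011 0.1784 0.045 ]
beamL [0.7283 0.3858 0.217 ]
beamLf [0.6932 0.384  0.217 ]
beamRf [ 0.6992 -0.0531  0.217 ]
frameL [ 0.5731 -0.1387  0.127 ]
frameR [ 0.5307 -0.4547  0.127 ]
disc [0.5735 0.059  0.205 ]
spray [ 0.723  -0.1645  0.07  ]
mouse [0.4317 0.011  0.03  ]
ball [0.4765 0.3549 0.05  ]
```

View pics/tubecrop.png

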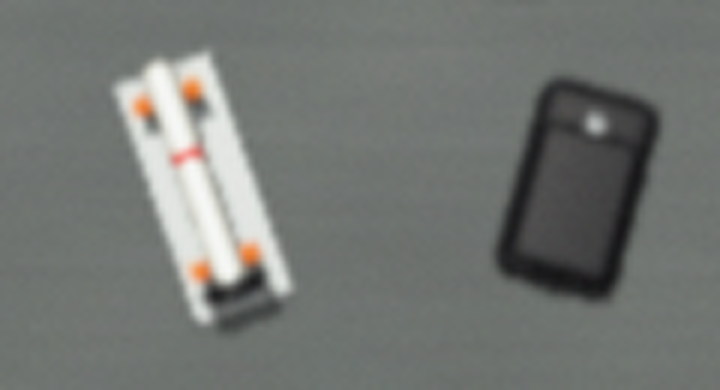

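The crop shows the red band at top pixel (211,221), the plain end at (206,205) and the disc at (219,243). The tube's yaw is about +18°. I'll move above it for a wrist look.

>>> {"name": "send_rows", "arguments": {"plan": [{"xyz": [0.0155,-0.038,-0.004],"delta_rot": [0,0,0.068],"claw": 1},{"xyz": [0.031,-0.076,-0.008],"delta_rot": [0,0,0.136],"claw": 1},{"xyz": [0.0465,-0.114,-0.012],"delta_rot": [0,0,0.204],"claw": 1},{"xyz": [0.062,-0.152,-0.016],"delta_rot": [0,0,0.272],"claw": 1},{"xyz": [0.0775,-0.19,-0.02],"delta_rot": [0,0,0.34],"claw": 1},{"xyz": [0.093,-0.228,-0.024],"delta_rot": [0,0,0.408],"claw": 1},{"xyz": [0.1085,-0.266,-0.028],"delta_rot": [0,0,0.476],"claw": 1},{"xyz": [0.124,-0.304,-0.032],"delta_rot": [0,0,0.544],"claw": 1},{"xyz": [0.1395,-0.342,-0.036],"delta_rot": [0,0,0.612],"claw": 1},{"xyz": [0.155,-0.38,-0.04],"delta_rot": [0,0,0.68],"claw": 1}]}}

```text
t: 0.93
ee_pos: [0.3852, 0.2258, 0.2012]
eef_rot: [-0.0, -0.16, 0.987, 0.0]
force: [0.4, 0.5, 0.2]
opening: 0.0868
finger_force: 0.0
```

>>> {"name": "send_rows", "arguments": {"plan": [{"xyz": [0.015,-0.04,0],"delta_rot": [0,0,0],"claw": 1},{"xyz": [0.015,-0.04,0],"delta_rot": [0,0,0],"claw": 1},{"xyz": [0.015,-0.04,0],"delta_rot": [0,0,0],"claw": 1},{"xyz": [0.015,-0.04,0],"delta_rot": [0,0,0],"claw": 1}]}}

```text
t: 1.27
ee_pos: [0.3998, 0.1883, 0.2015]
eef_rot: [-0.0, -0.158, 0.987, 0.0]
force: [-1.2, -0.7, 0.2]
opening: 0.0871
finger_force: 0.0
```

Run:
```python
from h import *
c=cam("wrist"); im=manip.snapshot("wrist")[:,:,::-1]; cv2.imwrite("pics/w1.png",im); np.save("pics/w1.npy",c[1]); state()
hsv=cv2.cvtColor(im,cv2.COLOR_BGR2HSV)
m=cv2.inRange(hsv,(0,150,80),(6,255,255))|cv2.inRange(hsv,(172,120,80),(180,255,255))
n,l,s,ce=cv2.connectedComponentsWithStats(m)
print([(s[i],ce[i],at_z(c,*ce[i],.05)) for i in range(1,n) if s[i,4]>15])
```

```text
t 1.3167 pos [0.3996 0.189  0.2015] z [-0.0003  0.0004 -1.    ] y [-0.3142  0.9494  0.0005] F [-1.2526  0.7735  0.39  ] open 0.0869709612029332 ff 0.0 q [-0.7478 -0.1083  0.2315  1.9999  0.0256  1.2474  1.3647]
[(array([252, 225,  12,   3,  25], dtype=int32), array([257.6 , 226.28]), array([0.4418, 0.1992, 0.05  ]))]
```

View pics/w1.png

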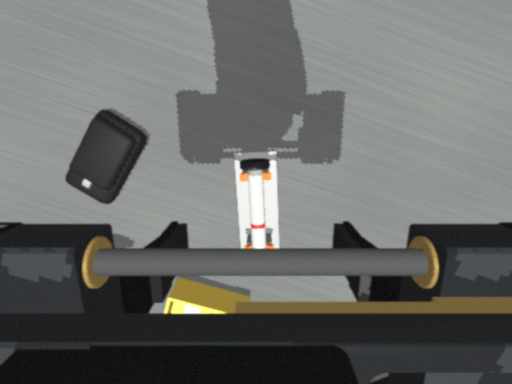

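The wrist picture shows the tube's disc at (255,165), the red band at (258,226) and the orange notch tips at rows 176 and 247. The tube is nearly aligned with the image columns.

Run:
```python
from h import *
im=cv2.imread("pics/w1.png"); E=np.load("pics/w1.npy"); c=(manip.camera_model("wrist")["intrinsics"],E)
g=cv2.cvtColor(im,cv2.COLOR_BGR2GRAY).astype(int)
for v in (162,166,190,200,210,218,226): print(v,g[v,232:284])
hsv=cv2.cvtColor(im,cv2.COLOR_BGR2HSV)
print(hsv[220:234,257].tolist())
```

```text
162 [146 149 187 231 244 245 235 185  95  35  31  28  28  28  23  25  21  27
  29  28  25  29  29  28  32  33  31  31  29  32  30  31  33  32  26  30
  79 162 228 246 248 249 247 237 194 154 152 154 155 153 153 150]
166 [149 155 184 227 243 246 241 206 109  40  37  33  33  29  34  34  36  33
  37  40  47  49  41  40  37  39  41  38  35  36  32  31  31  35  35  41
  66 144 221 244 248 248 247 237 197 154 149 153 151 152 152 150]
190 [153 150 150 151 187 232 244 245 245 245 245 245 246 246 245 243 233 224
 235 246 251 253 255 255 255 255 254 253 250 243 227 217 233 245 247 246
 247 247 247 247 246 246 247 245 233 187 147 148 151 151 151 150]
200 [153 152 152 151 157 202 234 242 244 244 245 244 245 245 244 243 235 222
 228 240 248 252 254 255 255 255 254 253 252 248 236 221 231 243 246 246
 246 245 246 246 246 246 246 245 237 209 166 150 149 149 151 153]
210 [151 152 152 151 155 177 220 238 242 244 244 244 243 244 244 244 241 231
 222 232 244 250 253 254 255 255 255 254 253 250 243 223 201 221 240 244
 245 245 244 244 245 244 245 245 242 227 189 157 150 151 153 149]
218 [156 157 157 159 155 155 188 228 241 243 243 244 243 243 244 243 242 233
 222 224 239 248 252 254 255 255 255 254 253 252 247 232 211 223 240 243
 244 244 244 244 244 245 244 243 242 230 190 154 153 152 153 153]
226 [151 150 152 153 154 157 164 208 234 242 242 243 243 243 243 242 242 238
 208 145 117 124 130 139 147 156 156 145 139 130 125 120 137 182 225 236
 237 239 242 243 243 243 242 242 240 230 197 158 151 148 151 151]
[[0, 0, 255], [0, 0, 255], [0, 0, 255], [30, 1, 255], [8, 15, 254], [2, 95, 254], [2, 148, 254], [2, 151, 254], [2, 92, 254], [8, 11, 255], [0, 1, 255], [0, 0, 255], [30, 1, 255], [30, 1, 255]]
```

Run:
```python
from h import *
c=(manip.camera_model("wrist")["intrinsics"],np.load("pics/w1.npy"))
a=at_z(c,257.5,226.5,.05);b=at_z(c,254.3,163,.047)
d=(a-b)[:2];L=np.hypot(*d);d/=L;ct=cam("top")
print(a,b,L,"yaw",np.degrees(np.arctan2(d[1],d[0])),"top band",at_z(ct,211.2,221,.052))
g=a[:2]-d*.0225;print("grip",g)
c2=manip.get_obs();print("delta",g-c2["ee_pos"][:2])
```

```text
[0.4421 0.1991 0.05  ] [0.378  0.1748 0.047 ] 0.06862072456905506 yaw 20.81952489353838 top band [0.4414 0.1989 0.052 ]
grip [0.4211 0.1911]
delta [0.0215 0.0021]
```

>>> {"name": "send_rows", "arguments": {"plan": [{"xyz": [0.0215,0.002,-0.03],"delta_rot": [0,0,0.045],"claw": 1},{"xyz": [0.0215,0.002,-0.065],"delta_rot": [0,0,0.045],"claw": 1},{"xyz": [0.0215,0.002,-0.1],"delta_rot": [0,0,0.045],"claw": 1},{"xyz": [0.0215,0.002,-0.13],"delta_rot": [0,0,0.045],"claw": 1},{"xyz": [0.0215,0.002,-0.15],"delta_rot": [0,0,0.045],"claw": 1},{"xyz": [0.0215,0.002,-0.155],"delta_rot": [0,0,0.045],"claw": 1},{"xyz": [0.0215,0.002,-0.155],"delta_rot": [0,0,0.045],"claw": 1}]}}

```text
t: 1.9
ee_pos: [0.4199, 0.1906, 0.0451]
eef_rot: [-0.002, -0.182, 0.983, -0.001]
force: [-0.3, 0.8, 0.1]
opening: 0.0872
finger_force: 0.0
```

>>> {"name": "send_rows", "arguments": {"plan": [{"xyz": [0,0,0],"delta_rot": [0,0,0],"claw": -1},{"xyz": [0,0,0],"delta_rot": [0,0,0],"claw": -1},{"xyz": [0,0,0],"delta_rot": [0,0,0],"claw": -1},{"xyz": [0,0,0],"delta_rot": [0,0,0],"claw": -1},{"xyz": [0,0,0],"delta_rot": [0,0,0],"claw": -1},{"xyz": [0,0,0],"delta_rot": [0,0,0],"claw": -1},{"xyz": [0,0,0],"delta_rot": [0,0,0],"claw": -1},{"xyz": [0,0,0],"delta_rot": [0,0,0],"claw": -1}], "squeeze": 40}}

```text
t: 2.57
ee_pos: [0.4217, 0.1899, 0.0467]
eef_rot: [0.0, -0.181, 0.984, 0.0]
force: [-0.4, 0.6, -0.2]
opening: 0.0417
finger_force: 0.0
```

```bash
python3 -c "
from h import *
state()"
```

```text
t 2.5667 pos [0.4217 0.1899 0.0467] z [ 0.0002  0.0003 -1.    ] y [-0.3552  0.9348  0.0002] F [-0.4285  0.6321 -0.159 ] open 0.04171308231242656 ff 0.0 q [-0.7307  0.1222  0.2632  2.1209 -0.0406  0.9027  1.4897]
```

>>> {"name": "send_rows", "arguments": {"plan": [{"xyz": [0,0,-0.0015],"delta_rot": [0,0,0],"claw": -1},{"xyz": [0,0,-0.0015],"delta_rot": [0,0,0],"claw": -1},{"xyz": [0,0,-0.0015],"delta_rot": [0,0,0],"claw": -1},{"xyz": [0,0,-0.0015],"delta_rot": [0,0,0],"claw": -1},{"xyz": [0,0,-0.0015],"delta_rot": [0,0,0],"claw": -1},{"xyz": [0,0,-0.0015],"delta_rot": [0,0,0],"claw": -1},{"xyz": [0,0,-0.0015],"delta_rot": [0,0,0],"claw": -1}]}}

```text
t: 3.15
ee_pos: [0.421, 0.1912, 0.0451]
eef_rot: [-0.0, -0.181, 0.983, 0.001]
force: [-1.8, 5.4, -0.0]
opening: 0.0147
finger_force: 39.9
```

```bash
python3 -c "
from h import *
state()"
```

```text
t 3.15 pos [0.421  0.1912 0.0451] z [-0.0006  0.0015 -1.    ] y [-0.3561  0.9345  0.0016] F [-1.7758  5.407  -0.033 ] open 0.014737513576356838 ff 39.94087301194668 q [-0.7312  0.1249  0.2618  2.122  -0.0433  0.8992  1.4905]
```

The tube is gripped, but in this orientation the wrist camera sits on the robot side and the gripper would hide the bore. I'll regrasp with the tool turned half round so the camera faces the stand.

>>> {"name": "send_rows", "arguments": {"plan": [{"xyz": [0,0,0],"delta_rot": [0,0,0],"claw": 0},{"xyz": [0,0,0],"delta_rot": [0,0,0],"claw": 0.2},{"xyz": [0,0,0],"delta_rot": [0,0,0],"claw": 0.2},{"xyz": [0,0,0.03],"delta_rot": [0,0,0],"claw": 0.2},{"xyz": [0,0,0.07],"delta_rot": [0,0,0],"claw": 0.2},{"xyz": [0,0,0.1],"delta_rot": [0,0,-0.12],"claw": 0.2},{"xyz": [0,0,0.12],"delta_rot": [0,0,-0.24],"claw": 0.2},{"xyz": [0,0,0.12],"delta_rot": [0,0,-0.36],"claw": 0.2},{"xyz": [0,0,0.12],"delta_rot": [0,0,-0.48],"claw": 0.2},{"xyz": [0,0,0.12],"delta_rot": [0,0,-0.6],"claw": 0.2}]}}

```text
t: 3.98
ee_pos: [0.4222, 0.1892, 0.1657]
eef_rot: [0.001, 0.122, 0.993, 0.0]
force: [0.6, 0.0, -0.1]
opening: 0.0521
finger_force: 0.0
```

>>> {"name": "send_rows", "arguments": {"plan": [{"xyz": [0,0,0],"delta_rot": [0,0,-0.12],"claw": 0.2},{"xyz": [0,0,0],"delta_rot": [0,0,-0.24],"claw": 0.2},{"xyz": [0,0,0],"delta_rot": [0,0,-0.36],"claw": 0.2},{"xyz": [0,0,0],"delta_rot": [0,0,-0.48],"claw": 0.2},{"xyz": [0,0,0],"delta_rot": [0,0,-0.6],"claw": 0.2},{"xyz": [0,0,0],"delta_rot": [0,0,-0.72],"claw": 0.2},{"xyz": [0,0,0],"delta_rot": [0,0,-0.84],"claw": 0.2},{"xyz": [0,0,0],"delta_rot": [0,0,-0.96],"claw": 0.2},{"xyz": [0,0,0],"delta_rot": [0,0,-1.08],"claw": 0.2},{"xyz": [0,0,0],"delta_rot": [0,0,-1.2],"claw": 0.2}]}}

```text
t: 4.82
ee_pos: [0.4219, 0.189, 0.165]
eef_rot: [0.0, 0.661, 0.751, -0.0]
force: [-0.4, 1.0, 0.2]
opening: 0.0525
finger_force: 0.0
```

>>> {"name": "send_rows", "arguments": {"plan": [{"xyz": [0,0,0],"delta_rot": [0,0,-0.12],"claw": 0.2},{"xyz": [0,0,0],"delta_rot": [0,0,-0.24],"claw": 0.2},{"xyz": [0,0,0],"delta_rot": [0,0,-0.36],"claw": 0.2},{"xyz": [0,0,0],"delta_rot": [0,0,-0.48],"claw": 0.2},{"xyz": [0,0,0],"delta_rot": [0,0,-0.6],"claw": 0.2},{"xyz": [0,0,0],"delta_rot": [0,0,-0.72],"claw": 0.2},{"xyz": [0,0,0],"delta_rot": [0,0,-0.84],"claw": 0.2},{"xyz": [0,0,0],"delta_rot": [0,0,-0.96],"claw": 0.2},{"xyz": [0,0,0],"delta_rot": [0,0,-1.08],"claw": 0.2},{"xyz": [0,0,0],"delta_rot": [0,0,-1.2],"claw": 0.2}]}}

```text
t: 5.65
ee_pos: [0.4219, 0.189, 0.165]
eef_rot: [0.0, 0.969, 0.246, -0.0]
force: [0.2, 0.7, -0.6]
opening: 0.0524
finger_force: 0.0
```

>>> {"name": "send_rows", "arguments": {"plan": [{"xyz": [0,0,0],"delta_rot": [0,0,-0.12],"claw": 0.2},{"xyz": [0,0,0],"delta_rot": [0,0,-0.14],"claw": 0.2},{"xyz": [0,0,0],"delta_rot": [0,0,-0.14],"claw": 0.2}]}}

```text
t: 5.9
ee_pos: [0.4218, 0.1893, 0.165]
eef_rot: [0.0, 0.983, 0.182, -0.0]
force: [-0.3, 0.3, 0.5]
opening: 0.0526
finger_force: 0.0
```

Run:
```python
from h import *
c=cam("wrist"); im=manip.snapshot("wrist")[:,:,::-1]; cv2.imwrite("pics/w2.png",im); np.save("pics/w2.npy",c[1]); state()
g=cv2.cvtColor(im,cv2.COLOR_BGR2GRAY).astype(int)
hsv=cv2.cvtColor(im,cv2.COLOR_BGR2HSV)
m=cv2.inRange(hsv,(0,60,80),(5,255,255))|cv2.inRange(hsv,(172,60,80),(180,255,255))
n,l,s,ce=cv2.connectedComponentsWithStats(m)
print([(s[i],ce[i],at_z(c,*ce[i],.05)) for i in range(1,n) if s[i,4]>15])
```

```text
t 5.95 pos [0.4218 0.1895 0.165 ] z [ 0.0001 -0.0005 -1.    ] y [ 0.359  -0.9334  0.0005] F [-0.4846 -0.2347  0.027 ] open 0.052324013788938036 ff 0.0 q [-0.6996 -0.0292  0.2169  2.0046  0.0073  1.1657 -1.6893]
[(array([249, 170,  18,   7,  99], dtype=int32), array([257.6364, 172.8687]), array([0.4411, 0.1986, 0.05  ]))]
```

View pics/w2.png

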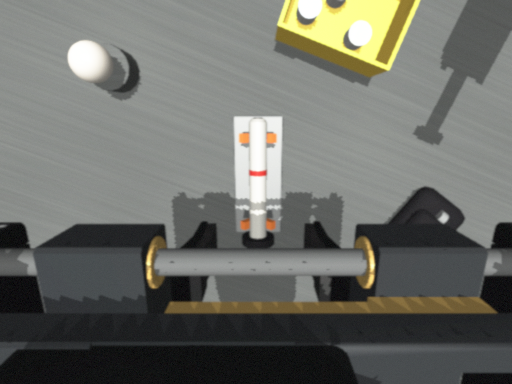

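The tube is upright in the picture, with the band at (258,173) and the tip at (258,120), in line with the gripper. I'll descend and grip.

>>> {"name": "send_rows", "arguments": {"plan": [{"xyz": [-0.0005,0.0015,-0.03],"delta_rot": [0,0,0],"claw": 0.2},{"xyz": [-0.0005,0.0015,-0.065],"delta_rot": [0,0,0],"claw": 0.2},{"xyz": [-0.0005,0.0015,-0.1],"delta_rot": [0,0,0],"claw": 0},{"xyz": [-0.0005,0.0015,-0.12],"delta_rot": [0,0,0],"claw": -0.2},{"xyz": [-0.0005,0.0015,-0.12],"delta_rot": [0,0,0],"claw": -1},{"xyz": [-0.0005,0.0015,-0.12],"delta_rot": [0,0,0],"claw": -1},{"xyz": [-0.0005,0.0015,-0.12],"delta_rot": [0,0,0],"claw": -1},{"xyz": [-0.0005,0.0015,-0.12],"delta_rot": [0,0,0],"claw": -1},{"xyz": [-0.0005,0.0015,-0.12],"delta_rot": [0,0,0],"claw": -1},{"xyz": [-0.0005,0.0015,-0.12],"delta_rot": [0,0,0],"claw": -1}], "squeeze": 40}}

```text
t: 6.78
ee_pos: [0.4226, 0.1921, 0.0469]
eef_rot: [-0.001, 0.983, 0.182, 0.002]
force: [0.0, -0.4, 4.3]
opening: 0.0145
finger_force: 40.0
```

>>> {"name": "send_rows", "arguments": {"plan": [{"xyz": [0,0,0],"delta_rot": [0,0,0],"claw": -1},{"xyz": [0,0,0],"delta_rot": [0,0,0],"claw": -1},{"xyz": [0,0,0],"delta_rot": [0,0,0],"claw": -1}]}}

```text
t: 7.03
ee_pos: [0.4227, 0.1921, 0.0468]
eef_rot: [-0.001, 0.983, 0.181, 0.002]
force: [-0.4, -2.4, 6.2]
opening: 0.0149
finger_force: 40.0
```

>>> {"name": "send_rows", "arguments": {"plan": [{"xyz": [0,0,0.02],"delta_rot": [0,0,0],"claw": -1},{"xyz": [0,0,0.05],"delta_rot": [0,0,0],"claw": -1},{"xyz": [0,0,0.08],"delta_rot": [0,0,0],"claw": -1},{"xyz": [0.015,0.01,0.11],"delta_rot": [0,0,-0.06],"claw": -1},{"xyz": [0.035,0.022,0.135],"delta_rot": [0,0,-0.12],"claw": -1},{"xyz": [0.06,0.037,0.15],"delta_rot": [0,0,-0.18],"claw": -1},{"xyz": [0.085,0.052,0.16],"delta_rot": [0,0,-0.25],"claw": -1},{"xyz": [0.1,0.065,0.16],"delta_rot": [0,0,-0.32],"claw": -1},{"xyz": [0.108,0.072,0.16],"delta_rot": [0,0,-0.352],"claw": -1},{"xyz": [0.108,0.072,0.16],"delta_rot": [0,0,-0.352],"claw": -1}]}}

```text
t: 7.87
ee_pos: [0.5299, 0.2652, 0.2046]
eef_rot: [-0.0, 1.0, 0.007, 0.0]
force: [-0.4, 0.3, -2.4]
opening: 0.0149
finger_force: 40.0
```

Run:
```python
from h import *
c=cam("wrist"); im=manip.snapshot("wrist")[:,:,::-1]; cv2.imwrite("pics/w3.png",im); np.save("pics/w3.npy",c[1]); state()
```

```text
t 7.9167 pos [0.5288 0.2639 0.2044] z [-0.0014 -0.001  -1.    ] y [ 0.0145 -0.9999  0.001 ] F [-0.1323 -0.7435 -2.3182] open 0.01512208769680156 ff 40.00005304813385 q [-0.7161  0.2174  0.2408  1.6622 -0.0536  1.2701 -2.0211]
```

View pics/w3.png

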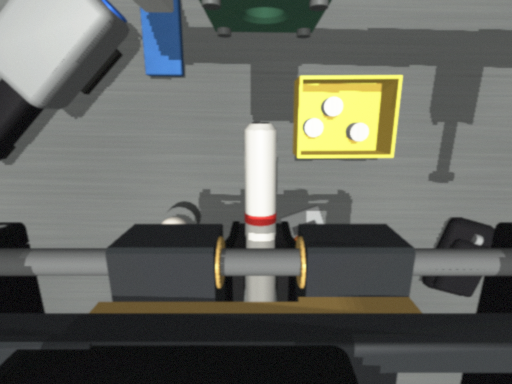

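The wrist picture shows the held tube at column 260, with its tip at row 124 and its band at row 219. The bore mouth in the green face is at about (265,14), and the face's bottom edge runs (218,32) to (310,32).

Run:
```python
from h import *
im=cv2.imread("pics/w3.png"); c=(manip.camera_model("wrist")["intrinsics"],np.load("pics/w3.npy"))
cv2.imwrite("pics/w3c.png",cv2.resize(im[0:135,185:345],None,fx=5,fy=4.4,interpolation=cv2.INTER_CUBIC))
g=im[:,:,1].astype(int)-im[:,:,2]
for v in(5,10,14,18,22,26): print(v,g[v,198:335].tolist())
```

```text
5 [2, 2, 3, 4, 2, 4, 0, 2, 2, 1, 2, 2, 0, 3, 1, 0, 3, 2, 2, 3, 3, 2, 9, 15, 19, 21, 20, 22, 20, 19, 20, 21, 21, 22, 22, 21, 21, 20, 22, 20, 20, 24, 21, 20, 23, 19, 21, 20, 20, 21, 19, 22, 20, 22, 22, 21, 21, 22, 23, 19, 22, 19, 19, 19, 20, 21, 22, 21, 22, 20, 22, 19, 20, 26, 18, 21, 20, 21, 22, 19, 19, 21, 21, 22, 21, 22, 20, 22, 21, 22, 20, 22, 20, 20, 20, 20, 20, 23, 21, 20, 19, 22, 20, 22, 22, 21, 20, 22, 19, 20, 16, 9, 3, 2, 2, 2, 0, 1, 2, 1, 0, -1, 3, 1, 3, 2, 2, 2, 2, 3, 3, 3, 4, 4, 2, 2, 3]
10 [2, 3, 3, 3, 3, 4, 7, 14, 16, 19, 18, 18, 13, 19, 15, 15, 14, 16, 17, 16, 18, 19, 22, 22, 22, 20, 21, 20, 24, 20, 19, 21, 19, 20, 23, 21, 22, 21, 21, 23, 21, 23, 22, 20, 20, 22, 20, 24, 27, 29, 31, 32, 35, 34, 38, 38, 38, 39, 40, 42, 41, 43, 42, 43, 43, 44, 43, 45, 45, 44, 42, 42, 43, 41, 42, 42, 40, 39, 37, 37, 37, 33, 34, 33, 28, 27, 24, 20, 22, 21, 22, 20, 24, 22, 21, 21, 23, 19, 20, 22, 20, 20, 20, 22, 22, 21, 21, 22, 21, 19, 20, 17, 16, 12, 10, 10, 6, 7, 4, 5, 5, 6, 7, 8, 9, 11, 8, 7, 4, 3, 2, 3, 2, 3, 5, 4, 3]
14 [4, 3, 5, 2, 3, 1, 3, 4, 7, 14, 20, 23, 23, 20, 21, 19, 21, 23, 20, 2
[... 1324 characters left out ...]
19, 22, 23, 21, 22, 20, 22, 22, 20, 23, 21, 21, 21, 23, 22, 25, 22, 22, 23, 22, 24, 24, 23, 21, 21, 22, 22, 23, 23, 20, 20, 18, 13, 9, 5, 2, 4, 3, 4, 4, 4, 3, 3, 4, 3, 3, 3, 3, 5, 3]
26 [4, 3, 5, 3, 3, 4, 4, 4, 4, 4, 3, 4, 4, 5, 6, 12, 19, 22, 22, 21, 18, 19, 16, 15, 15, 13, 15, 15, 16, 16, 19, 21, 21, 21, 20, 21, 23, 21, 21, 22, 24, 22, 20, 21, 21, 21, 20, 21, 20, 20, 21, 21, 20, 20, 21, 21, 20, 20, 21, 22, 20, 20, 19, 21, 20, 20, 21, 20, 20, 22, 21, 21, 23, 20, 20, 21, 21, 24, 20, 23, 21, 20, 21, 22, 22, 22, 22, 22, 20, 21, 22, 21, 21, 21, 21, 24, 21, 19, 20, 22, 22, 21, 21, 21, 22, 20, 21, 20, 21, 22, 21, 22, 23, 25, 21, 20, 18, 10, 7, 3, 2, 3, 3, 3, 1, 3, 3, 3, 3, 4, 3, 2, 3, 3, 3, 3, 3]
```

View pics/w3c.png

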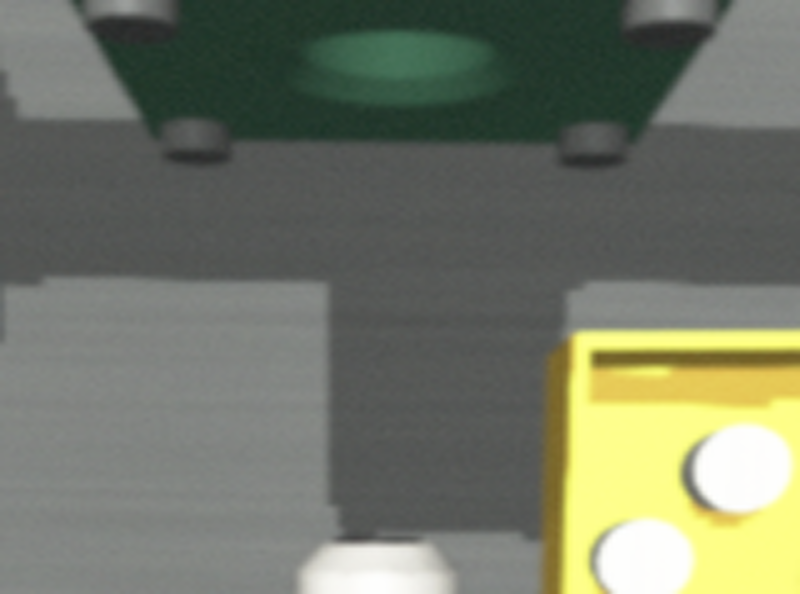

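Run:
```python
from h import *
im=cv2.imread("pics/w3.png"); c=(manip.camera_model("wrist")["intrinsics"],np.load("pics/w3.npy"))
a=at_z(c,216,30.8,.18);b=at_z(c,312,32.5,.18);d=b-a
print("face",a,b,np.hypot(*d[:2]),"yaw",np.degrees(np.arctan2(d[0],-d[1])), (a+b)/2)
print("bore",at_z(c,265.2,15.4,.205))
for z in(.203,.205): print("tip",at_z(c,260.3,123,z),"band",at_z(c,260.5,219,z+.008))
g=im.astype(int)
for v in(135,150,170,190,210,219): print(v,g[v,238:284,2].tolist())
```

```text
face [0.6428 0.289  0.18  ] [0.6427 0.2392 0.18  ] 0.04979472371694349 yaw -0.17875759106154432 [0.6427 0.2641 0.18  ]
bore [0.6427 0.2639 0.205 ]
tip [0.5972 0.2655 0.203 ] band [0.551  0.2647 0.211 ]
tip [0.5972 0.2655 0.205 ] band [0.5517 0.2648 0.213 ]
135 [130, 129, 130, 129, 130, 136, 157, 186, 212, 226, 235, 240, 245, 247, 248, 249, 250, 251, 252, 253, 253, 254, 254, 254, 253, 252, 250, 248, 246, 243, 240, 236, 233, 226, 218, 205, 187, 166, 140, 128, 130, 130, 132, 130, 130, 129]
150 [132, 133, 135, 132, 132, 130, 147, 182, 207, 224, 232, 239, 244, 247, 248, 248, 249, 250, 252, 252, 253, 253, 254, 253, 253, 252, 250, 248, 246, 243, 239, 236, 232, 226, 218, 203, 185, 161, 140, 131, 131, 130, 130, 130, 130, 128]
170 [134, 135, 133, 133, 133, 135, 147, 174, 201, 221, 233, 239, 244, 246, 247, 248, 249, 250, 251, 252, 252, 253, 253, 253, 252, 251, 250, 248, 246, 243, 238, 235, 231, 224, 217, 201, 178, 148, 115, 113, 127, 131, 133, 131, 131, 129]
190 [132, 129, 114, 94, 86, 92, 113, 156, 193, 219, 229, 236, 243, 246, 248, 248, 249, 249, 250, 251, 252, 252, 252, 252, 251, 251, 249, 247, 245, 242, 238, 235, 231, 223, 212, 197, 171, 137, 107, 115, 126, 131, 131, 129, 128, 117]
210 [86, 88, 89, 89, 90, 89, 104, 143, 184, 211, 228, 236, 242, 246, 248, 248, 249, 249, 249, 250, 251, 251, 251, 251, 251, 250, 249, 248, 245, 242, 238, 234, 227, 220, 209, 191, 167, 128, 96, 86, 86, 86, 85, 85, 87, 85]
219 [85, 83, 85, 84, 87, 88, 98, 120, 138, 146, 156, 162, 172, 183, 194, 203, 205, 208, 209, 212, 214, 213, 213, 213, 210, 204, 201, 199, 195, 190, 185, 182, 174, 167, 155, 141, 124, 106, 94, 87, 85, 88, 95, 111, 121, 124]
```

Bore centre is about (0.643, 0.264, 0.205). The tube needs about -1 mm in y and +2 mm in z, then the slide in. First I'll go to a few millimetres inside the mouth and check the force.

>>> {"name": "send_rows", "arguments": {"plan": [{"xyz": [0.005,-0.001,0.0022],"delta_rot": [0,0,-0.008],"claw": -1},{"xyz": [0.015,-0.001,0.0022],"delta_rot": [0,0,-0.008],"claw": -1},{"xyz": [0.025,-0.001,0.0022],"delta_rot": [0,0,-0.008],"claw": -1},{"xyz": [0.033,-0.001,0.0022],"delta_rot": [0,0,-0.008],"claw": -1},{"xyz": [0.038,-0.001,0.0022],"delta_rot": [0,0,-0.008],"claw": -1},{"xyz": [0.041,-0.001,0.0022],"delta_rot": [0,0,-0.008],"claw": -1},{"xyz": [0.044,-0.001,0.0022],"delta_rot": [0,0,-0.008],"claw": -1},{"xyz": [0.047,-0.001,0.0022],"delta_rot": [0,0,-0.008],"claw": -1},{"xyz": [0.05,-0.001,0.0022],"delta_rot": [0,0,-0.008],"claw": -1}]}}

```text
t: 8.67
ee_pos: [0.5784, 0.2628, 0.2071]
eef_rot: [-0.0, 1.0, 0.003, -0.001]
force: [-4.7, 1.1, -1.2]
opening: 0.0146
finger_force: 40.0
```

Run:
```python
from h import *
c=cam("wrist"); im=manip.snapshot("wrist")[:,:,::-1]; cv2.imwrite("pics/w4.png",im); np.save("pics/w4.npy",c[1]); state()
for v in(55,62,70,85,100): print(v,im[v,180:340,1].tolist()) if v<80 else 0
```

```text
t 8.7167 pos [0.5785 0.2631 0.2069] z [-0.0021  0.0004 -1.    ] y [ 0.0056 -1.     -0.0004] F [-2.1849  1.1437 -0.7218] open 0.014855346877189202 ff 40.003421902656555 q [-0.6753  0.3105  0.2576  1.5454 -0.0822  1.298  -1.9724]
55 [80, 118, 135, 142, 141, 141, 142, 143, 148, 165, 182, 184, 187, 184, 186, 184, 186, 184, 185, 184, 186, 184, 184, 186, 184, 185, 186, 185, 185, 185, 186, 185, 186, 187, 187, 186, 184, 186, 186, 187, 184, 185, 184, 184, 184, 185, 185, 185, 185, 184, 184, 186, 182, 184, 183, 185, 184, 184, 183, 182, 186, 188, 186, 186, 186, 188, 187, 187, 187, 185, 185, 185, 184, 183, 184, 182, 184, 183, 186, 186, 187, 184, 183, 183, 183, 184, 184, 185, 184, 182, 183, 183, 183, 182, 183, 182, 183, 181, 181, 181, 181, 180, 180, 179, 179, 179, 180, 177, 178, 178, 177, 178, 177, 178, 178, 179, 180, 179, 178, 180, 178, 180, 182, 181, 180, 182, 183, 182, 184, 184, 182, 183, 182, 183, 182, 184, 179, 180, 182, 180, 177, 165, 147, 140, 141, 137, 139, 138, 141, 139, 140, 138, 139, 138, 140, 140, 141, 140, 139, 138]
62 [59, 76, 83, 96, 116, 132, 139, 138, 140, 153, 171, 182, 185, 185,
[... 828 characters left out ...]
 186, 186, 187, 186, 185, 185, 186, 186, 185, 186, 185, 186, 186, 185, 185, 185, 185, 182, 186, 184, 186, 187, 186, 187, 187, 187, 187, 187, 184, 187, 185, 185, 183, 184, 182, 182, 184, 185, 183, 183, 182, 184, 185, 184, 183, 185, 186, 184, 184, 185, 184, 184, 185, 186, 184, 183, 184, 182, 181, 183, 183, 181, 181, 180, 183, 183, 181, 181, 180, 183, 181, 181, 183, 180, 181, 181, 182, 181, 181, 180, 181, 179, 179, 181, 179, 182, 182, 181, 179, 180, 181, 182, 182, 179, 181, 181, 181, 181, 183, 179, 184, 180, 181, 182, 181, 179, 183, 180, 181, 180, 181, 181, 180, 181, 182, 181, 181, 180, 181, 179, 168, 148, 139, 135, 138, 139, 137, 137, 136, 137, 137, 138, 137, 138, 138, 138, 136, 139, 138, 137]
```

View pics/w4.png

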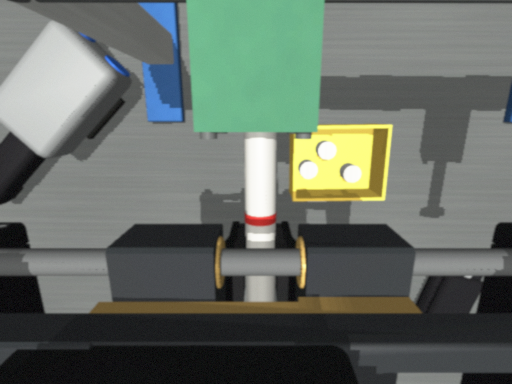

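The picture shows the tube meeting the green block, whose top front edge is at row 131. The band is at row 219.

Run:
```python
from h import *
im=cv2.imread("pics/w4.png"); c=(manip.camera_model("wrist")["intrinsics"],np.load("pics/w4.npy"))
print(im[124:142,230,1].tolist(),im[124:142,300,1].tolist(),im[124:142,200,1].tolist(),im[124:142,310,1].tolist())
print("R",im[212:228,260,1].tolist()); print(im[125,185:200,1].tolist(),im[125,310:325,1].tolist())
for z in(.213,):print("band",at_z(c,260.5,219,z))
for v in (130,131,132):print(at_z(c,193.5,v,.23),at_z(c,319,v,.23))
print("axis",at_z(c,260.3,150,.205),at_z(c,260.3,200,.205))
```

```text
[185, 186, 183, 181, 184, 180, 182, 174, 155, 140, 136, 133, 134, 137, 134, 135, 139, 134] [183, 182, 183, 182, 182, 180, 182, 170, 126, 104, 123, 131, 131, 136, 174, 241, 253, 254] [185, 186, 184, 187, 187, 187, 185, 170, 131, 115, 113, 114, 115, 116, 120, 132, 137, 135] [183, 183, 180, 181, 182, 183, 181, 170, 124, 96, 106, 127, 135, 139, 186, 246, 253, 254]
R [252, 252, 251, 249, 225, 142, 85, 58, 50, 49, 46, 47, 52, 82, 142, 180]
[136, 134, 134, 135, 136, 134, 133, 142, 161, 180, 186, 185, 187, 187, 186] [183, 183, 181, 182, 183, 182, 183, 188, 201, 212, 215, 214, 214, 214, 216]
band [0.5993 0.2622 0.213 ]
[0.6433 0.2895 0.23  ] [0.6436 0.2389 0.23  ]
[0.6429 0.2895 0.23  ] [0.6432 0.2389 0.23  ]
[0.6425 0.2895 0.23  ] [0.6428 0.2389 0.23  ]
axis [0.6327 0.2625 0.205 ] [0.6069 0.2624 0.205 ]
```

>>> {"name": "send_rows", "arguments": {"plan": [{"xyz": [0.001,0.001,0],"delta_rot": [0,0,0],"claw": -1},{"xyz": [0.005,0.0013,0],"delta_rot": [0,0,0],"claw": -1},{"xyz": [0.01,0.0013,0],"delta_rot": [0,0,0],"claw": -1}]}}

```text
t: 8.97
ee_pos: [0.5896, 0.264, 0.2076]
eef_rot: [-0.0, 1.0, 0.003, 0.001]
force: [-0.1, -0.9, -1.9]
opening: 0.0148
finger_force: 40.0
```

Run:
```python
from h import *
state()
```

```text
t 8.9667 pos [0.5896 0.264  0.2076] z [ 0.0012  0.0002 -1.    ] y [ 0.0054 -1.     -0.0002] F [-0.1379 -0.8908 -1.9334] open 0.014822034071072515 ff 39.9995094537735 q [-0.6682  0.3303  0.2599  1.5194 -0.0862  1.3021 -1.9643]
```

No resistance, so it is in. Pushing further.

>>> {"name": "send_rows", "arguments": {"plan": [{"xyz": [0.006,0,0],"delta_rot": [0,0,0],"claw": -1},{"xyz": [0.012,0,0],"delta_rot": [0,0,0],"claw": -1},{"xyz": [0.018,0,0],"delta_rot": [0,0,0],"claw": -1},{"xyz": [0.023,0,0],"delta_rot": [0,0,0],"claw": -1},{"xyz": [0.026,0,0],"delta_rot": [0,0,0],"claw": -1},{"xyz": [0.026,0,0],"delta_rot": [0,0,0],"claw": -1},{"xyz": [0.026,0,0],"delta_rot": [0,0,0],"claw": -1}]}}

```text
t: 9.55
ee_pos: [0.6157, 0.2639, 0.2073]
eef_rot: [-0.0, 1.0, 0.002, 0.0]
force: [0.7, 1.5, -2.8]
opening: 0.0146
finger_force: 40.0
```

Run:
```python
from h import *
state()
c=cam("wrist"); im=manip.snapshot("wrist")[:,:,::-1]; cv2.imwrite("pics/w5.png",im); np.save("pics/w5.npy",c[1])
print("edge",im[195:230,235].tolist()); print("axis",im[200:240,260].tolist())
```

```text
t 9.55 pos [0.6157 0.2639 0.2073] z [ 0.0009  0.0002 -1.    ] y [ 0.0048 -1.     -0.0002] F [ 0.6706  1.4946 -2.7695] open 0.014596482271910826 ff 40.00564634799957 q [-0.6457  0.3816  0.2648  1.4541 -0.1006  1.3183 -1.94  ]
edge [[107, 138, 83], [106, 137, 82], [104, 135, 81], [104, 135, 81], [105, 136, 82], [104, 137, 81], [105, 136, 82], [104, 135, 80], [103, 135, 81], [104, 137, 82], [102, 135, 80], [101, 134, 80], [101, 134, 81], [102, 134, 80], [97, 127, 76], [78, 102, 62], [69, 88, 55], [66, 85, 51], [66, 86, 53], [66, 85, 52], [67, 86, 52], [64, 84, 49], [65, 86, 53], [67, 83, 56], [64, 70, 61], [59, 61, 58], [34, 34, 31], [11, 14, 12], [14, 13, 14], [9, 8, 7], [16, 17, 16], [11, 12, 7], [4, 4, 6], [9, 10, 12], [10, 11, 9]]
axis [[102, 136, 81], [102, 137, 81], [104, 137, 83], [104, 136, 84], [107, 137, 84], [104, 135, 82], [102, 133, 79], [103, 133, 79], [103, 134, 80], [102, 133, 79], [103, 134, 80], [100, 133, 79], [101, 132, 79], [100, 131, 77], [99, 132, 78], [101, 133, 79], [102, 132, 80], [100, 132, 81], [92, 119, 94], [59, 76, 127], [36, 41, 138], [33, 36, 139], [30, 33, 138], [33, 36, 139], [36, 38, 140], [71, 74, 140], [122, 128, 145], [135, 142, 143], [141, 148, 148], [137, 144, 144], [140, 146, 147], [139, 145, 146], [136, 142, 143], [138, 144, 144], [138, 143, 144], [139, 144, 145], [161, 166, 168], [201, 211, 212], [215, 221, 223], [203, 212, 214]]
```

Run:
```python
from h import *
c=(manip.camera_model("wrist")["intrinsics"],np.load("pics/w5.npy"))
f=at_z(c,260,218.4,.23);b=at_z(c,260,225.2,.213);print(f,b,"origin to face",f[0]-(b[0]+.005))
# same, calibrating from w4
c=(c[0],np.load("pics/w4.npy"))
f=at_z(c,260,131.8,.23);b=[at_z(c,260,v,.213)[0] for v in(217,225.5)];print(f,b)
```

```text
[0.6429 0.2636 0.23  ] [0.6332 0.2635 0.213 ] origin to face 0.004664384591661186
[0.6428 0.2627 0.23  ] [np.float64(0.6003854104949286), np.float64(0.5958745237145738)]
```

>>> {"name": "send_rows", "arguments": {"plan": [{"xyz": [0.003,0,0],"delta_rot": [0,0,0],"claw": -1},{"xyz": [0.0048,0,0],"delta_rot": [0,0,0],"claw": -1},{"xyz": [0.0048,0,0],"delta_rot": [0,0,0],"claw": -1},{"xyz": [0.0048,0,0],"delta_rot": [0,0,0],"claw": -1}]}}

```text
t: 9.93
ee_pos: [0.6199, 0.264, 0.2073]
eef_rot: [-0.0, 1.0, 0.003, -0.0]
force: [-0.3, 1.8, -2.9]
opening: 0.0146
finger_force: 40.0
```

>>> {"name": "send_rows", "arguments": {"plan": [{"xyz": [0,0,0],"delta_rot": [0,0,0],"claw": -0.4},{"xyz": [0,0,0],"delta_rot": [0,0,0],"claw": 0},{"xyz": [0,0,0],"delta_rot": [0,0,0],"claw": 0},{"xyz": [0,0,0],"delta_rot": [0,0,0],"claw": 0},{"xyz": [0,0,0.03],"delta_rot": [0,0,0],"claw": 0},{"xyz": [0,0,0.06],"delta_rot": [0,0,0],"claw": 0},{"xyz": [-0.03,0,0.07],"delta_rot": [0,0,0],"claw": 0},{"xyz": [-0.05,0,0.07],"delta_rot": [0,0,0],"claw": 0},{"xyz": [-0.05,0,0.07],"delta_rot": [0,0,0],"claw": 0},{"xyz": [-0.05,0,0.07],"delta_rot": [0,0,0],"claw": 0}]}}

```text
t: 10.77
ee_pos: [0.5696, 0.2639, 0.2782]
eef_rot: [-0.0, 1.0, 0.003, 0.001]
force: [1.2, -0.3, -1.4]
opening: 0.0434
finger_force: 0.0
```

Run:
```python
from h import *
state()
c=cam("wrist"); im=manip.snapshot("wrist")[:,:,::-1]; cv2.imwrite("pics/w6.png",im); np.save("pics/w6.npy",c[1])
```

```text
t 10.7667 pos [0.5696 0.2639 0.2782] z [ 0.0013  0.0009 -1.    ] y [ 0.0057 -1.     -0.0009] F [ 1.1519 -0.3084 -1.3722] open 0.04344910193155464 ff 0.0 q [-0.6884  0.2583  0.2613  1.467  -0.067   1.4235 -1.9908]
```

View pics/w6.png

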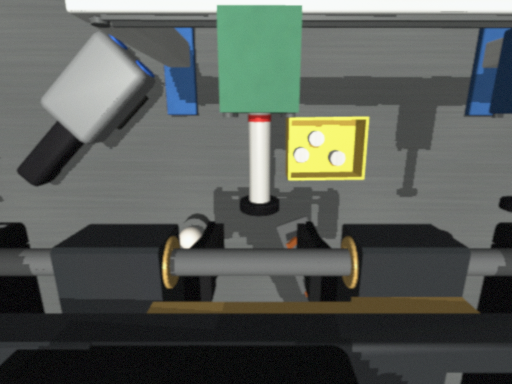

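The tube sits in the bore with its red band at (259,117), right under the block's edge at row 112, and its disc at row 204. Numeric check next, plus the frame's pose from the top camera.

Run:
```python
from h import *
im=cv2.imread("pics/w6.png"); c=(manip.camera_model("wrist")["intrinsics"],np.load("pics/w6.npy"))
print(im[106:126,259].tolist(),im[106:126,240,1].tolist())
print("disc",im[185:216,259,1].tolist(), im[204,232:288,1].tolist())
for z,v in ((.23,112),(.213,114),(.213,121),(.221,200)): print(z,v,at_z(c,259,v,z))
# frame from the top camera
t=manip.snapshot("top")[:,:,::-1]; cv2.imwrite("pics/top1.png",t); g=cv2.cvtColor(t,cv2.COLOR_BGR2GRAY).astype(int)
for u in (340,350,360,370,380,390,400,410,420,430,440,448): print(u,g[165:210,u].tolist())
print(g[175,325:345].tolist()); print(g[189,440:460].tolist())
```

```text
[[125, 162, 98], [122, 159, 96], [126, 163, 99], [123, 160, 96], [124, 161, 98], [118, 152, 95], [117, 135, 110], [142, 149, 152], [126, 132, 163], [77, 81, 161], [46, 48, 160], [47, 50, 183], [63, 69, 228], [72, 79, 241], [78, 84, 243], [122, 128, 243], [200, 209, 244], [236, 241, 246], [241, 246, 247], [241, 246, 246]] [165, 161, 163, 162, 162, 150, 115, 103, 113, 116, 116, 116, 115, 116, 116, 115, 117, 116, 118, 120]
disc [240, 240, 240, 240, 239, 240, 240, 240, 240, 239, 239, 239, 239, 240, 239, 239, 238, 226, 138, 49, 23, 30, 26, 27, 29, 27, 26, 24, 24, 27, 30] [78, 78, 76, 77, 76, 77, 74, 54, 32, 19, 27, 22, 23, 23, 24, 21, 25, 16, 17, 15, 21, 27, 32, 37, 45, 48, 49, 49, 50, 49, 47, 41, 32, 26, 25, 23, 17, 18, 21, 24, 22, 21, 26, 27, 23, 23, 33, 54, 73, 73, 74, 74, 74, 76, 75, 73]
0.23 112 [0.6427 0.2645 0.23  ]
0.213 114 [0.6417 0.2646 0.213 ]
0.213 121 [0.637  0.2646 0.213 ]
0.221 200 [0.5823 0.2643 0.221 ]
340 [112, 113, 111, 112, 108, 130, 211, 246, 250, 249, 234, 159, 85, 122, 219, 248, 250, 245, 209, 114, 62, 70, 78, 72, 63, 60, 66, 81, 98, 110, 118, 122, 121, 121, 121, 1
[... 2001 characters left out ...]
0, 90, 74, 68, 67, 75, 96, 114, 118, 119]
440 [112, 111, 111, 109, 110, 111, 110, 110, 109, 111, 113, 112, 112, 111, 113, 112, 112, 111, 111, 118, 159, 226, 248, 250, 248, 231, 156, 100, 92, 99, 103, 104, 111, 116, 117, 113, 116, 114, 114, 114, 116, 118, 116, 116, 115]
448 [112, 114, 111, 114, 113, 114, 113, 114, 111, 113, 115, 115, 114, 112, 113, 113, 113, 111, 110, 111, 114, 149, 222, 247, 250, 248, 233, 165, 114, 110, 111, 112, 115, 116, 115, 114, 114, 113, 113, 112, 114, 115, 115, 114, 116]
[114, 113, 114, 113, 108, 103, 100, 99, 123, 174, 201, 212, 224, 229, 232, 234, 239, 243, 245, 248]
[248, 248, 249, 249, 249, 250, 250, 250, 250, 250, 249, 242, 172, 109, 153, 181, 188, 187, 188, 187]
```

The band's far edge is within about 1 mm of the face, which is good. Next the frame pose.

Run:
```python
from h import *
c=cam("top"); s=15.9/108; r=lambda u:172.8+(u-340)*s
a,b=[at_z(c,u,r(u),.127) for u in(333.7,452)]; d=a-b
print(a,b,np.hypot(*d[:2]),"mid",(a+b)/2,"rail dir deg",np.degrees(np.arctan2(d[1],d[0])))
# check bias: tube and rod from the same picture
t=cv2.imread("pics/top1.png"); h=cv2.cvtColor(t,cv2.COLOR_BGR2HSV)
for lo,hi,x0,x1 in(((45,80,40),(90,255,255),165,200),((100,120,60),(125,255,255),245,280)):
    m=cv2.inRange(h,lo,hi); print(m[110:116,x0:x1].any(), )
    col=m[105:145,x0:x1]; v,u=np.nonzero(col[8:25]); print("y",at_z(c,u.mean()+x0,120,.23)[1],"rows",np.nonzero(col.any(1))[0][[0,-1]]+105)
g=cv2.cvtColor(t,cv2.COLOR_BGR2GRAY); print("rod",g[150,250:276].tolist(),"tube",g[150,166:196].tolist())
state()
```

```text
[ 0.5735 -0.1379  0.127 ] [ 0.5299 -0.4573  0.127 ] 0.3224084169237371 mid [ 0.5517 -0.2976  0.127 ] rail dir deg 82.23575080422677
True
y 0.2586473203168223 rows [113 135]
True
y 0.05947133667277816 rows [114 138]
rod [70, 72, 71, 70, 71, 70, 70, 69, 87, 150, 219, 241, 247, 239, 208, 131, 78, 68, 66, 65, 66, 65, 66, 66, 71, 72] tube [126, 125, 123, 121, 118, 116, 113, 111, 108, 105, 101, 100, 96, 90, 86, 81, 78, 72, 64, 59, 50, 41, 49, 75, 89, 91, 91, 93, 91, 91]
t 10.8667 pos [0.5705 0.2632 0.2772] z [ 0.0005 -0.0005 -1.    ] y [ 0.0041 -1.      0.0005] F [-0.0001  0.6715 -0.1843] open 0.043571800509887786 ff 0.0 q [-0.6875  0.2608  0.2621  1.4662 -0.0669  1.4233 -1.9908]
```

>>> {"name": "send_rows", "arguments": {"plan": [{"xyz": [-0.001,-0.037,0],"delta_rot": [0,0,0.1],"claw": 0.2},{"xyz": [-0.002,-0.074,0],"delta_rot": [0,0,0.2],"claw": 0.2},{"xyz": [-0.003,-0.111,0],"delta_rot": [0,0,0.3],"claw": 0.2},{"xyz": [-0.005,-0.148,0],"delta_rot": [0,0,0.4],"claw": 0.2},{"xyz": [-0.006,-0.185,0],"delta_rot": [0,0,0.5],"claw": 0.2},{"xyz": [-0.008,-0.222,0],"delta_rot": [0,0,0.6],"claw": 0.2},{"xyz": [-0.01,-0.259,0],"delta_rot": [0,0,0.7],"claw": 0.2},{"xyz": [-0.012,-0.296,0],"delta_rot": [0,0,0.8],"claw": 0.2},{"xyz": [-0.014,-0.333,0],"delta_rot": [0,0,0.9],"claw": 0.2},{"xyz": [-0.016,-0.37,0],"delta_rot": [0,0,1.0],"claw": 0.2}]}}

```text
t: 11.7
ee_pos: [0.5539, -0.1091, 0.277]
eef_rot: [0.0, 0.876, 0.483, -0.0]
force: [0.4, -0.6, 0.4]
opening: 0.0524
finger_force: 0.0
```

>>> {"name": "send_rows", "arguments": {"plan": [{"xyz": [0,-0.037,0],"delta_rot": [0,0,0.1],"claw": 0.2},{"xyz": [-0.001,-0.074,-0.015],"delta_rot": [0,0,0.2],"claw": 0.2},{"xyz": [-0.001,-0.11,-0.03],"delta_rot": [0,0,0.3],"claw": 0.2},{"xyz": [-0.002,-0.145,-0.05],"delta_rot": [0,0,0.38],"claw": 0.2},{"xyz": [-0.003,-0.175,-0.065],"delta_rot": [0,0,0.43],"claw": 0.2},{"xyz": [-0.003,-0.191,-0.077],"delta_rot": [0,0,0.43],"claw": 0.2},{"xyz": [-0.003,-0.191,-0.077],"delta_rot": [0,0,0.43],"claw": 0.2},{"xyz": [-0.003,-0.191,-0.077],"delta_rot": [0,0,0.43],"claw": 0.2}]}}

```text
t: 12.37
ee_pos: [0.5499, -0.299, 0.1988]
eef_rot: [-0.001, 0.755, 0.656, -0.001]
force: [0.7, 0.5, 0.8]
opening: 0.0525
finger_force: 0.0
```

Run:
```python
from h import *
state()
c=cam("wrist"); im=manip.snapshot("wrist")[:,:,::-1]; cv2.imwrite("pics/w7.png",im); np.save("pics/w7.npy",c[1])
g=cv2.cvtColor(im,cv2.COLOR_BGR2GRAY)
for u in((.5735,-.1379),(.5517,-.2976),(.56,-.24)): print(proj(c,[*u,.127]))
for v in range(60,225,20): print(v,g[v,215:310:1].tolist())
```

```text
t 12.3667 pos [ 0.5499 -0.299   0.1988] z [-0.0029 -0.0003 -1.    ] y [ 0.9903 -0.1391 -0.0028] F [0.6686 0.4658 0.7714] open 0.05247338163880957 ff 0.0 q [ 0.0369  0.3163  0.5162  1.5881 -0.1591  1.282   0.4381]
[262.1377 -35.6499]
[262.6554 208.2107]
[263.0922 131.3398]
60 [140, 139, 141, 139, 141, 138, 138, 137, 137, 129, 104, 69, 56, 54, 55, 53, 45, 37, 38, 36, 34, 35, 36, 35, 35, 34, 37, 34, 34, 36, 48, 53, 62, 132, 233, 254, 254, 254, 254, 254, 254, 254, 254, 254, 254, 254, 254, 254, 254, 254, 254, 250, 209, 109, 58, 53, 53, 55, 52, 53, 50, 51, 53, 55, 52, 54, 52, 55, 53, 54, 55, 52, 54, 52, 53, 53, 64, 93, 121, 133, 134, 133, 136, 134, 134, 132, 133, 137, 132, 134, 132, 132, 132, 133, 134]
80 [138, 136, 140, 139, 140, 143, 140, 141, 137, 138, 138, 136, 136, 135, 134, 130, 113, 93, 89, 91, 90, 89, 89, 87, 90, 88, 90, 86, 92, 115, 130, 137, 137, 161, 222, 251, 254, 254, 254, 254, 254, 254, 254, 254, 254, 254, 254, 254, 254, 254, 254, 248, 210, 149, 138, 134, 135, 134, 135, 134, 133, 132, 132, 131, 134, 133, 134, 138, 135, 136, 134, 134, 135, 133, 131, 133, 130, 130, 133, 132, 13
[... 2502 characters left out ...]
0, 93, 120, 170, 203, 212, 212, 213, 213, 213, 214, 213, 213, 213, 212, 213, 211, 205, 174, 123, 93, 87, 87, 86, 88, 88, 87, 85, 85, 82, 85, 86, 86, 86, 87, 86, 86, 85, 86, 89, 88, 88, 84, 87, 88, 93, 112, 131, 134, 134, 133, 133, 133, 132, 135, 134, 135, 134, 130, 130, 133, 134]
220 [89, 89, 90, 88, 88, 88, 89, 89, 91, 90, 87, 87, 87, 87, 87, 88, 89, 90, 87, 89, 88, 89, 85, 90, 88, 89, 92, 88, 86, 88, 87, 89, 87, 87, 91, 112, 167, 219, 248, 254, 254, 254, 254, 254, 254, 254, 254, 254, 248, 225, 205, 175, 124, 92, 90, 87, 86, 87, 87, 88, 90, 89, 88, 85, 88, 88, 87, 86, 85, 88, 87, 85, 86, 87, 88, 90, 87, 94, 114, 130, 135, 133, 133, 134, 134, 135, 131, 134, 135, 136, 136, 133, 134, 131, 132]
```

The rail is straight along the gripper's axis and about 2 mm off in x. I'll descend and grip its middle.

>>> {"name": "send_rows", "arguments": {"plan": [{"xyz": [-0.002,0.0015,-0.02],"delta_rot": [0,0,0],"claw": 0.2},{"xyz": [-0.002,0.0015,-0.05],"delta_rot": [0,0,0],"claw": 0},{"xyz": [-0.002,0.0015,-0.07],"delta_rot": [0,0,0],"claw": -0.2},{"xyz": [-0.002,0.0015,-0.078],"delta_rot": [0,0,0],"claw": -0.3},{"xyz": [-0.002,0.0015,-0.078],"delta_rot": [0,0,0],"claw": -1},{"xyz": [-0.002,0.0015,-0.078],"delta_rot": [0,0,0],"claw": -1},{"xyz": [-0.002,0.0015,-0.078],"delta_rot": [0,0,0],"claw": -1},{"xyz": [-0.002,0.0015,-0.078],"delta_rot": [0,0,0],"claw": -1},{"xyz": [-0.002,0.0015,-0.078],"delta_rot": [0,0,0],"claw": -1},{"xyz": [-0.002,0.0015,-0.078],"delta_rot": [0,0,0],"claw": -1}], "squeeze": 55}}

```text
t: 13.25
ee_pos: [0.5493, -0.2961, 0.124]
eef_rot: [0.001, 0.754, 0.657, 0.001]
force: [-2.0, 2.0, 5.1]
opening: 0.0118
finger_force: 55.0
```

>>> {"name": "send_rows", "arguments": {"plan": [{"xyz": [0,0,0],"delta_rot": [0,0,0],"claw": -1},{"xyz": [0,0,0],"delta_rot": [0,0,0],"claw": -1},{"xyz": [0,0,0],"delta_rot": [0,0,0],"claw": -1}]}}

```text
t: 13.5
ee_pos: [0.5493, -0.2961, 0.124]
eef_rot: [0.001, 0.754, 0.657, 0.001]
force: [-1.5, 0.6, 6.2]
opening: 0.0112
finger_force: 55.0
```

```bash
python3 -c "
from h import *
state()"
```

```text
t 13.5 pos [ 0.5493 -0.2961  0.124 ] z [ 0.0018 -0.0002 -1.    ] y [ 0.9907 -0.1358  0.0018] F [-1.5371  0.6083  6.2494] open 0.011209546811274994 ff 54.98318703845143 q [ 0.0473  0.3713  0.4998  1.678  -0.1933  1.1399  0.4632]
```

>>> {"name": "send_rows", "arguments": {"plan": [{"xyz": [0,0,0.01],"delta_rot": [0,0,0],"claw": -1},{"xyz": [0,0,0.03],"delta_rot": [0,0,0],"claw": -1},{"xyz": [0,0,0.055],"delta_rot": [0,0,0],"claw": -1},{"xyz": [0,0,0.08],"delta_rot": [0,0,0],"claw": -1},{"xyz": [-0.005,0,0.1],"delta_rot": [0,0,0.015],"claw": -1},{"xyz": [-0.015,0,0.115],"delta_rot": [0,0,0.045],"claw": -1},{"xyz": [-0.03,0,0.123],"delta_rot": [0,0,0.08],"claw": -1},{"xyz": [-0.045,0,0.125],"delta_rot": [0,0,0.115],"claw": -1},{"xyz": [-0.055,0.005,0.125],"delta_rot": [0,0,0.135],"claw": -1},{"xyz": [-0.058,0.015,0.125],"delta_rot": [0,0,0.142],"claw": -1}]}}

```text
t: 14.33
ee_pos: [0.4882, -0.2826, 0.2473]
eef_rot: [-0.0, 0.706, 0.708, -0.001]
force: [-0.0, -1.4, -5.6]
opening: 0.0112
finger_force: 55.0
```

```bash
python3 -c "
from h import *
state()"
```

```text
t 14.3333 pos [ 0.4882 -0.2826  0.2473] z [-0.0014 -0.0007 -1.    ] y [ 1.      0.0023 -0.0014] F [-0.0398 -1.4135 -5.6256] open 0.011172845318120864 ff 54.982882495969534 q [ 0.0149  0.1402  0.5119  1.6778 -0.069   1.3428  0.5406]
```

>>> {"name": "send_rows", "arguments": {"plan": [{"xyz": [0,0.015,0],"delta_rot": [0,0,0],"claw": -1},{"xyz": [0,0.04,0],"delta_rot": [0,0,0],"claw": -1},{"xyz": [0,0.07,0],"delta_rot": [0,0,0],"claw": -1},{"xyz": [0,0.1,0],"delta_rot": [0,0,0],"claw": -1},{"xyz": [0,0.13,0],"delta_rot": [0,0,0],"claw": -1},{"xyz": [0,0.16,0],"delta_rot": [0,0,0],"claw": -1},{"xyz": [0,0.19,0],"delta_rot": [0,0,0],"claw": -1},{"xyz": [0,0.22,0],"delta_rot": [0,0,0],"claw": -1},{"xyz": [0,0.25,0],"delta_rot": [0,0,0],"claw": -1},{"xyz": [0,0.28,0],"delta_rot": [0,0,0],"claw": -1}]}}

```text
t: 15.17
ee_pos: [0.4903, 0.0017, 0.247]
eef_rot: [-0.0, 0.705, 0.709, -0.0]
force: [1.5, -0.1, -4.6]
opening: 0.0116
finger_force: 55.0
```

>>> {"name": "send_rows", "arguments": {"plan": [{"xyz": [0,0.03,0],"delta_rot": [0,0,0],"claw": -1},{"xyz": [0,0.06,0],"delta_rot": [0,0,0],"claw": -1},{"xyz": [0,0.09,0],"delta_rot": [0,0,0],"claw": -1},{"xyz": [0,0.12,0],"delta_rot": [0,0,0],"claw": -1},{"xyz": [0,0.145,0],"delta_rot": [0,0,0],"claw": -1},{"xyz": [0,0.16,0],"delta_rot": [0,0,0],"claw": -1},{"xyz": [0,0.166,0],"delta_rot": [0,0,0],"claw": -1},{"xyz": [0,0.166,0],"delta_rot": [0,0,0],"claw": -1},{"xyz": [0,0.166,0],"delta_rot": [0,0,0],"claw": -1}]}}

```text
t: 15.92
ee_pos: [0.4907, 0.1644, 0.2469]
eef_rot: [0.0, 0.705, 0.709, -0.001]
force: [-0.2, -0.6, -4.7]
opening: 0.0114
finger_force: 55.0
```

Run:
```python
from h import *
state()
a=manip.snapshot("scene")[:,:,::-1];c=cam("wrist"); w=manip.snapshot("wrist")[:,:,::-1]; t=manip.snapshot("top")[:,:,::-1]
np.save("pics/w8.npy",c[1])
A=cv2.resize(a[110:300,140:380],(400,300)); W=cv2.resize(w,(400,300)); T=cv2.resize(t[90:260,130:350],(400,300))
cv2.imwrite("pics/m8.png",np.vstack([np.hstack([A,W]),np.hstack([T,0*T])])); cv2.imwrite("pics/w8.png",w)
```

```text
t 15.9167 pos [0.4907 0.1644 0.2469] z [-0.0006 -0.0014 -1.    ] y [ 1.      0.0057 -0.0007] F [-0.2238 -0.6374 -4.7419] open 0.011439025330503316 ff 54.98445684090257 q [-0.4526  0.037   0.0795  1.7708 -0.0019  1.335  -0.3671]
```

View pics/m8.png

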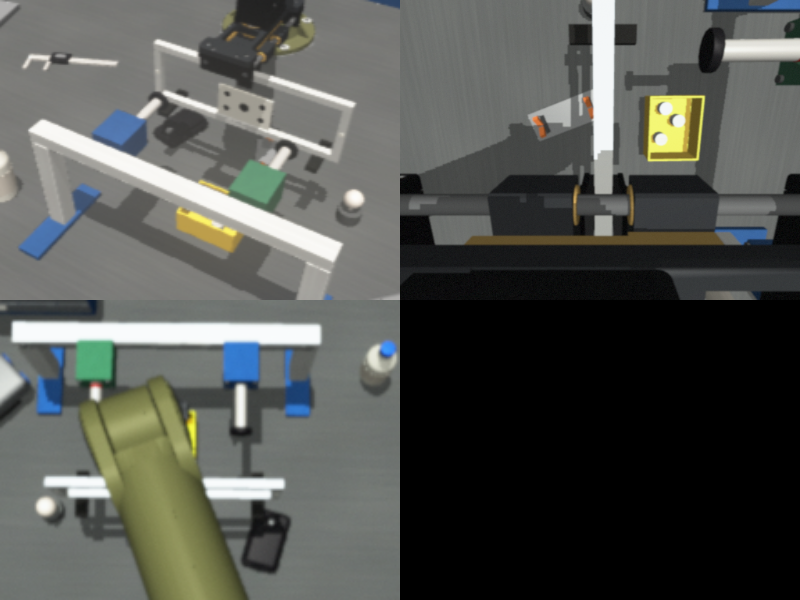

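The last picture shows the frame held level, with both discs facing the windows beside the plate; nothing is touching. Moving in over the arms, then lowering.

>>> {"name": "send_rows", "arguments": {"plan": [{"xyz": [0.01,0,0],"delta_rot": [0,0,0],"claw": -1},{"xyz": [0.028,0,0],"delta_rot": [0,0,0],"claw": -1},{"xyz": [0.048,0,0],"delta_rot": [0,0,0],"claw": -1},{"xyz": [0.068,0,0],"delta_rot": [0,0,0],"claw": -1},{"xyz": [0.088,0,0],"delta_rot": [0,0,0],"claw": -1},{"xyz": [0.105,0,0],"delta_rot": [0,0,0],"claw": -1},{"xyz": [0.116,0,0],"delta_rot": [0,0,0],"claw": -1},{"xyz": [0.12,0,0],"delta_rot": [0,0,0],"claw": -1},{"xyz": [0.12,0,0],"delta_rot": [0,0,0],"claw": -1}]}}

```text
t: 16.82
ee_pos: [0.6121, 0.164, 0.2466]
eef_rot: [0.0, 0.706, 0.709, -0.0]
force: [-0.6, 0.1, -5.0]
opening: 0.0112
finger_force: 55.0
```

>>> {"name": "send_rows", "arguments": {"plan": [{"xyz": [0,0,-0.006],"delta_rot": [0,0,0],"claw": -1},{"xyz": [0,0,-0.012],"delta_rot": [0,0,0],"claw": -1},{"xyz": [0,0,-0.017],"delta_rot": [0,0,0],"claw": -1},{"xyz": [0,0,-0.02],"delta_rot": [0,0,0],"claw": -1},{"xyz": [0,0,-0.02],"delta_rot": [0,0,0],"claw": -1},{"xyz": [0,0,-0.02],"delta_rot": [0,0,0],"claw": -1}]}}

```text
t: 17.32
ee_pos: [0.6105, 0.1653, 0.2271]
eef_rot: [-0.0, 0.705, 0.709, -0.0]
force: [-0.1, -0.5, -4.5]
opening: 0.0115
finger_force: 55.0
```

Run:
```python
from h import *
state()
c=cam("wrist"); w=manip.snapshot("wrist")[:,:,::-1]; cv2.imwrite("pics/w9.png",w); np.save("pics/w9.npy",c[1])
g=cv2.cvtColor(w,cv2.COLOR_BGR2GRAY)
for y in(.20,.23,.264): print(y,proj(c,[.611,y,.223]))
for v in(30,60,100,150): print(v,g[v,235:300].tolist())
for n,u in(("tube",[.58,.264,.205]),("tube",[.63,.264,.205])): print(proj(c,u))
```

```text
t 17.3167 pos [0.6105 0.1653 0.2271] z [-0.0004 -0.0002 -1.    ] y [ 1.      0.0063 -0.0004] F [-0.1011 -0.4734 -4.457 ] open 0.011455576364968039 ff 54.98454049229622 q [-0.403   0.2885  0.1191  1.5236 -0.0348  1.332  -0.2742]
0.2 [262.1727 187.1834]
0.23 [262.6452 127.9923]
0.264 [263.2464  52.6631]
30 [80, 78, 81, 80, 81, 83, 84, 85, 83, 86, 121, 193, 234, 239, 238, 239, 239, 239, 239, 239, 238, 239, 239, 239, 239, 239, 239, 239, 239, 238, 239, 239, 239, 238, 238, 239, 239, 237, 223, 174, 109, 85, 82, 84, 85, 86, 83, 84, 81, 83, 82, 82, 82, 83, 80, 83, 85, 86, 83, 82, 82, 83, 86, 85, 82]
60 [227, 228, 228, 224, 197, 160, 147, 147, 145, 146, 153, 184, 222, 236, 239, 240, 239, 240, 239, 239, 238, 239, 239, 238, 239, 239, 239, 239, 239, 239, 240, 239, 239, 239, 238, 239, 240, 239, 238, 236, 233, 234, 234, 234, 235, 235, 234, 234, 232, 234, 233, 235, 234, 235, 234, 236, 235, 235, 235, 234, 236, 236, 235, 235, 235]
100 [65, 65, 64, 67, 68, 68, 66, 64, 64, 68, 77, 126, 201, 233, 239, 240, 240, 239, 240, 240, 239, 239, 240, 239, 240, 239, 240, 239, 239, 239, 239, 240, 239, 239, 240, 240, 239, 234, 192, 111, 68, 69, 67, 68, 67, 65, 66, 68, 66, 65, 69, 64, 67, 66, 67, 67, 63, 64, 66, 68, 67, 68, 68, 66, 66]
150 [154, 155, 154, 155, 156, 155, 156, 155, 156, 154, 165, 197, 224, 235, 239, 240, 239, 239, 241, 240, 239, 240, 240, 239, 239, 240, 239, 240, 240, 240, 240, 240, 240, 239, 239, 240, 239, 237, 228, 206, 168, 157, 156, 155, 155, 154, 142, 111, 98, 138, 196, 216, 194, 140, 110, 102, 103, 105, 103, 106, 102, 98, 88, 72, 67]
[203.5123  59.6182]
[299.2152  60.2324]
```

>>> {"name": "send_rows", "arguments": {"plan": [{"xyz": [0,0,-0.002],"delta_rot": [0,0,0],"claw": -1},{"xyz": [0,0,-0.004],"delta_rot": [0,0,0],"claw": -1},{"xyz": [0,0,-0.004],"delta_rot": [0,0,0],"claw": -1},{"xyz": [0,0,-0.004],"delta_rot": [0,0,0],"claw": -1}]}}

```text
t: 17.7
ee_pos: [0.6108, 0.1652, 0.2231]
eef_rot: [-0.0, 0.705, 0.709, -0.0]
force: [0.2, 0.4, -4.9]
opening: 0.0114
finger_force: 55.0
```

>>> {"name": "send_rows", "arguments": {"plan": [{"xyz": [0,0,-0.001],"delta_rot": [0,0,0],"claw": -1},{"xyz": [0,0,-0.001],"delta_rot": [0,0,0],"claw": -1},{"xyz": [0,0,-0.001],"delta_rot": [0,0,0],"claw": -1}]}}

```text
t: 17.95
ee_pos: [0.6109, 0.1652, 0.2222]
eef_rot: [0.0, 0.705, 0.709, -0.0]
force: [0.0, 0.2, -5.4]
opening: 0.0111
finger_force: 55.0
```

>>> {"name": "send_rows", "arguments": {"plan": [{"xyz": [0,0,-0.001],"delta_rot": [0,0,0],"claw": -1},{"xyz": [0,0,-0.0015],"delta_rot": [0,0,0],"claw": -1},{"xyz": [0,0,-0.0015],"delta_rot": [0,0,0],"claw": -1}]}}

```text
t: 18.2
ee_pos: [0.611, 0.1653, 0.221]
eef_rot: [0.0, 0.705, 0.709, 0.0]
force: [-0.2, 0.7, -3.0]
opening: 0.0114
finger_force: 55.0
```

```bash
python3 -c "
from h import *
state(); print(manip.get_obs()['moment'])"
```

```text
t 18.2 pos [0.611  0.1653 0.221 ] z [ 0.0004 -0.     -1.    ] y [1.     0.0061 0.0004] F [-0.2278  0.7107 -3.0129] open 0.011422046184850794 ff 54.98481335118413 q [-0.4026  0.292   0.1188  1.5314 -0.0351  1.3199 -0.274 ]
[-0.2005  0.0958  0.0087]
```

>>> {"name": "send_rows", "arguments": {"plan": [{"xyz": [0,0,-0.001],"delta_rot": [0,0,0],"claw": -1},{"xyz": [0,0,-0.001],"delta_rot": [0,0,0],"claw": -1},{"xyz": [0,0,-0.001],"delta_rot": [0,0,0],"claw": -1}]}}

```text
t: 18.45
ee_pos: [0.6111, 0.1653, 0.2206]
eef_rot: [0.0, 0.705, 0.709, 0.0]
force: [-0.9, -0.2, -0.8]
opening: 0.0116
finger_force: 55.0
```

```bash
python3 -c "
from h import *
state(); print(manip.get_obs()['moment'])"
```

```text
t 18.45 pos [0.6111 0.1653 0.2206] z [ 0.001   0.0003 -1.    ] y [1.    0.006 0.001] F [-0.9037 -0.2017 -0.8145] open 0.011612180944411776 ff 54.985589012503624 q [-0.4025  0.2921  0.1188  1.5321 -0.0352  1.3184 -0.2739]
[-0.3113  0.3241 -0.0157]
```

The blue side bears first. I'll tilt the tube side down slightly until both carry.

>>> {"name": "send_rows", "arguments": {"plan": [{"xyz": [0,0,-0.0005],"delta_rot": [-0.005,0,0],"claw": -1},{"xyz": [0,0,-0.001],"delta_rot": [-0.01,0,0],"claw": -1},{"xyz": [0,0,-0.001],"delta_rot": [-0.01,0,0],"claw": -1},{"xyz": [0,0,-0.001],"delta_rot": [-0.01,0,0],"claw": -1}]}}

```text
t: 18.78
ee_pos: [0.6111, 0.1653, 0.2203]
eef_rot: [0.004, 0.705, 0.709, -0.003]
force: [-2.9, -0.5, 4.2]
opening: 0.0111
finger_force: 55.0
```

```bash
python3 -c "
from h import *
state(); print(manip.get_obs()['moment'])"
```

```text
t 18.7833 pos [0.6111 0.1653 0.2203] z [ 0.0014 -0.0098 -1.    ] y [1.     0.0061 0.0013] F [-2.9024 -0.4598  4.222 ] open 0.011119150017899706 ff 54.98564472422004 q [-0.4081  0.294   0.1192  1.5303 -0.0254  1.3209 -0.2816]
[-0.2717  0.6923 -0.0467]
```

Both arms now carry load. Easing the grip, then opening.

>>> {"name": "send_rows", "arguments": {"plan": [{"xyz": [0,0,0.0005],"delta_rot": [0,0,0],"claw": -1},{"xyz": [0,0,0.0005],"delta_rot": [0,0,0],"claw": -1},{"xyz": [0,0,0.0005],"delta_rot": [0,0,0],"claw": -1},{"xyz": [0,0,0.0005],"delta_rot": [0,0,0],"claw": -1}], "squeeze": 4}}

```text
t: 19.12
ee_pos: [0.6114, 0.1654, 0.2202]
eef_rot: [0.004, 0.705, 0.709, -0.003]
force: [-1.8, -0.6, 4.8]
opening: 0.0119
finger_force: 4.0
```

```bash
python3 -c "
from h import *
state(); print(manip.get_obs()['moment'])"
```

```text
t 19.1167 pos [0.6114 0.1654 0.2202] z [ 0.0016 -0.0096 -1.    ] y [1.     0.006  0.0015] F [-1.7895 -0.647   4.8461] open 0.011853764745110816 ff 3.9987195336470904 q [-0.4079  0.2943  0.1192  1.5301 -0.0257  1.3205 -0.2814]
[-0.1439  0.4448 -0.0435]
```

>>> {"name": "send_rows", "arguments": {"plan": [{"xyz": [0,0,0],"delta_rot": [0,0,0],"claw": -0.7},{"xyz": [0,0,0],"delta_rot": [0,0,0],"claw": -0.4},{"xyz": [0,0,0],"delta_rot": [0,0,0],"claw": -0.1},{"xyz": [0,0,0],"delta_rot": [0,0,0],"claw": -0.1},{"xyz": [0,0,0],"delta_rot": [0,0,0],"claw": -0.1},{"xyz": [0,0,0],"delta_rot": [0,0,0],"claw": -0.1}]}}

```text
t: 19.62
ee_pos: [0.6109, 0.1652, 0.219]
eef_rot: [0.004, 0.705, 0.709, -0.004]
force: [-1.2, 0.9, -0.3]
opening: 0.0356
finger_force: 0.0
```

Run:
```python
from h import *
state(); c=cam("wrist")
w=manip.snapshot("wrist")[:,:,::-1]; cv2.imwrite("pics/w10.png",w); g=cv2.cvtColor(w,cv2.COLOR_BGR2GRAY)
for v in(30,60,100,150):
    b=np.nonzero(g[v,240:290]>195)[0]+240; print(v,b[[0,-1]])
```

```text
t 19.6167 pos [0.6109 0.1652 0.219 ] z [-0.0002 -0.0102 -0.9999] y [ 1.      0.006  -0.0003] F [-1.1514  0.8844 -0.3399] open 0.03563300040313906 ff 0.0 q [-0.4078  0.2952  0.1191  1.5314 -0.0257  1.3202 -0.2813]
30 [248 275]
60 [240 289]
100 [248 273]
150 [248 287]
```

Released and free, and the rail hasn't moved. Withdrawing straight up and checking with the cameras.

>>> {"name": "send_rows", "arguments": {"plan": [{"xyz": [0,0,0.01],"delta_rot": [0,0,0],"claw": -0.1},{"xyz": [0,0,0.03],"delta_rot": [0,0,0],"claw": -0.1},{"xyz": [0,0,0.06],"delta_rot": [0,0,0],"claw": -0.1},{"xyz": [0,0,0.09],"delta_rot": [0,0,0],"claw": -0.1},{"xyz": [-0.03,0,0.12],"delta_rot": [0,0,0],"claw": -0.1},{"xyz": [-0.06,0,0.14],"delta_rot": [0,0,0],"claw": -0.1},{"xyz": [-0.08,0,0.15],"delta_rot": [0,0,0],"claw": -0.1},{"xyz": [-0.08,0,0.15],"delta_rot": [0,0,0],"claw": -0.1}]}}

```text
t: 20.33
ee_pos: [0.529, 0.1664, 0.375]
eef_rot: [0.004, 0.704, 0.71, 0.0]
force: [1.4, 0.1, 0.9]
opening: 0.0387
finger_force: 0.0
```

Run:
```python
from h import *
state()
c=cam("wrist"); w=manip.snapshot("wrist")[:,:,::-1]; cv2.imwrite("pics/w11.png",w)
g=cv2.cvtColor(w,cv2.COLOR_BGR2GRAY); h=cv2.cvtColor(w,cv2.COLOR_BGR2HSV)
for y in(.19,.22,.24):
    u,v=proj(c,[.611,y,.225]); r=g[int(round(v)),int(u)-30:int(u)+30]; b=np.nonzero(r>190)[0]
    print("rail y",y,"expected",u,v,"bright",(b[[0,-1]]+int(u)-30) if len(b) else r.tolist())
m=cv2.inRange(h,(0,110,90),(6,255,255))|cv2.inRange(h,(174,110,90),(180,255,255))
n,l,s,ce=cv2.connectedComponentsWithStats(m)
print([(s[i],at_z(c,s[i,0]+s[i,2]-1,ce[i][1],.213),at_z(c,s[i,0],ce[i][1],.213)) for i in range(1,n) if s[i,4]>12], "expect",proj(c,[.642,.264,.213]))
gm=cv2.inRange(h,(50,60,40),(85,255,255)); v,u=np.nonzero(gm); print("green box",u.min(),u.max(),v.min(),v.max(),"face edge px",proj(c,[.6427,.264,.23]))
cs=cam("scene"); a=manip.snapshot("scene")[:,:,::-1]; cv2.imwrite("pics/s11.png",a); gs=cv2.cvtColor(a,cv2.COLOR_BGR2GRAY)
# rail ends seen by the scene camera, bright profile through the expected rail top
for y in(.02,.0,.10,.20,.29,.31):
    u,v=proj(cs,[.611,y,.225]); print("scene",y,u,v,gs[int(v)-8:int(v)+9,int(round(u))].tolist())
```

```text
t 20.3333 pos [0.529  0.1664 0.375 ] z [ 0.0063 -0.0061 -1.    ] y [0.9999 0.0085 0.0062] F [1.4452 0.1244 0.8964] open 0.038697855397869664 ff 0.0 q [-0.4508  0.0819  0.1006  1.4721 -0.0003  1.5842 -0.3421]
rail y 0.19 expected 340.3141619933765 163.9354651532003 bright [310 345]
rail y 0.22 expected 342.7728049675118 133.81242140740605 bright [312 347]
rail y 0.24 expected 344.48864627441645 112.79010816694473 bright [318 349]
[(array([367,  80,   7,  16,  70], dtype=int32), array([0.6406, 0.2647, 0.213 ]), array([0.6347, 0.2646, 0.213 ]))] expect [374.3224  87.9315]
green box 364 450 56 114 face edge px [382.1094  86.3082]
scene 0.02 213.2425392009834 169.73005795988607 [121, 122, 123, 122, 123, 124, 125, 160, 242, 247, 246, 227, 178, 167, 164, 144, 131]
scene 0.0 206.5207329549458 167.06874723850552 [121, 121, 120, 121, 123, 122, 121, 123, 144, 211, 237, 196, 167, 164, 162, 152, 155]
scene 0.1 241.3413623642945 180.85499917442607 [121, 113, 108, 107, 110, 118, 127, 160, 234, 248, 248, 243, 195, 170, 166, 152, 89]
scene 0.2 279.4482687950402 195.94236035841897 [87, 89, 89, 89, 90, 89, 89, 104, 182, 243, 247, 245, 226, 175, 163, 159, 135]
scene 0.29 316.9558141245412 210.7924213188803 [87, 69, 64, 62, 61, 65, 75, 108, 195, 243, 247, 246, 241, 196, 168, 166, 158]
scene 0.31 325.74716118164423 214.27310869993022 [125, 127, 126, 126, 126, 125, 126, 145, 232, 246, 247, 246, 227, 179, 166, 165, 164]
```

Run:
```python
from h import *
c=cam("wrist"); w=manip.snapshot("wrist")[:,:,::-1]; state()
print("tube row",w[88,360:392].tolist()); print("side",w[68,372:392].tolist(),w[106,372:392].tolist())
for z in(.213,.23): print(z,[round(at_z(c,u,88,z)[0],4) for u in(366,368,374,376,378,380,382,384)])
```

```text
t 20.4833 pos [0.5312 0.1651 0.3697] z [ 0.0011 -0.0099 -1.    ] y [1.     0.0059 0.0011] F [ 0.5865 -0.1124  0.2678] open 0.039271821033474145 ff 0.0 q [-0.4494  0.0899  0.1026  1.4739  0.0005  1.5806 -0.3413]
tube row [[204, 214, 215], [202, 212, 213], [202, 212, 214], [205, 214, 215], [204, 214, 214], [204, 214, 215], [203, 212, 214], [192, 202, 210], [149, 156, 200], [87, 92, 197], [52, 57, 194], [41, 45, 169], [44, 45, 136], [75, 80, 130], [108, 113, 131], [118, 124, 127], [99, 105, 103], [62, 70, 61], [35, 43, 27], [33, 40, 23], [35, 42, 27], [44, 57, 33], [71, 92, 55], [97, 125, 76], [108, 141, 85], [110, 143, 86], [109, 144, 86], [109, 144, 85], [109, 144, 85], [109, 143, 87], [110, 144, 87], [110, 143, 85]]
side [[36, 46, 27], [32, 42, 25], [34, 44, 27], [34, 42, 27], [32, 40, 23], [32, 43, 26], [33, 42, 27], [27, 38, 19], [33, 42, 26], [33, 43, 28], [35, 46, 29], [38, 51, 29], [65, 85, 50], [93, 120, 73], [108, 139, 84], [110, 144, 87], [111, 146, 88], [111, 146, 89], [110, 145, 87], [109, 143, 85]] [[32, 43, 24], [31, 39, 24], [32, 34, 27], [40, 43, 39], [66, 68, 67], [97, 100, 96], [107, 109, 107], [95, 102, 94], [86, 106, 74], [98, 128, 78], [107, 141, 85], [110, 145, 87], [109, 144, 86], [111, 144, 86], [110, 145, 87], [109, 145, 86], [112, 146, 88], [112, 145, 88], [111, 146, 87], [110, 145, 87]]
0.213 [np.float64(0.6337), np.float64(0.6357), np.float64(0.6415), np.float64(0.6435), np.float64(0.6454), np.float64(0.6474), np.float64(0.6493), np.float64(0.6513)]
0.23 [np.float64(0.6278), np.float64(0.6297), np.float64(0.6352), np.float64(0.637), np.float64(0.6389), np.float64(0.6407), np.float64(0.6426), np.float64(0.6444)]
```

The frame hangs level where planned. The band, though, still shows about 1.5 to 2 mm short of the face, so I'll nudge the tube's end disc in gently with the closed fingers.

>>> {"name": "send_rows", "arguments": {"plan": [{"xyz": [-0.015,0.03,0],"delta_rot": [0.01,0,0],"claw": -1},{"xyz": [-0.03,0.06,0],"delta_rot": [0.01,0,0],"claw": -1},{"xyz": [-0.036,0.09,0],"delta_rot": [0.01,0,0],"claw": -1},{"xyz": [-0.036,0.099,-0.02],"delta_rot": [0.01,0,0],"claw": -1},{"xyz": [-0.036,0.099,-0.05],"delta_rot": [0.01,0,0],"claw": -1},{"xyz": [-0.036,0.099,-0.08],"delta_rot": [0.01,0,0],"claw": -1},{"xyz": [-0.036,0.099,-0.11],"delta_rot": [0.01,0,0],"claw": -1},{"xyz": [-0.036,0.099,-0.14],"delta_rot": [0.01,0,0],"claw": -1},{"xyz": [-0.036,0.099,-0.159],"delta_rot": [0.01,0,0],"claw": -1},{"xyz": [-0.036,0.099,-0.159],"delta_rot": [0.01,0,0],"claw": -1}], "squeeze": 40}}

```text
t: 21.32
ee_pos: [0.4926, 0.2621, 0.2037]
eef_rot: [-0.001, 0.705, 0.709, -0.006]
force: [0.3, 0.1, -1.1]
opening: 0.0005
finger_force: 0.0
```

>>> {"name": "send_rows", "arguments": {"plan": [{"xyz": [0.01,0,0],"delta_rot": [0,0,0],"claw": -1},{"xyz": [0.02,0,0],"delta_rot": [0,0,0],"claw": -1},{"xyz": [0.03,0,0],"delta_rot": [0,0,0],"claw": -1},{"xyz": [0.036,0,0],"delta_rot": [0,0,0],"claw": -1},{"xyz": [0.04,0,0],"delta_rot": [0,0,0],"claw": -1},{"xyz": [0.04,0,0],"delta_rot": [0,0,0],"claw": -1},{"xyz": [0.04,0,0],"delta_rot": [0,0,0],"claw": -1}]}}

```text
t: 21.9
ee_pos: [0.5352, 0.2643, 0.2105]
eef_rot: [0.0, 0.705, 0.709, 0.0]
force: [-0.4, 0.7, 0.5]
opening: 0.0002
finger_force: 0.0
```

Run:
```python
from h import *
state()
```

```text
t 21.9 pos [0.5352 0.2643 0.2105] z [ 0.0002  0.0002 -1.    ] y [1.     0.0057 0.0002] F [-0.3556  0.6573  0.4776] open 0.00022072359264213522 ff 0.0 q [-0.529   0.2238  0.0302  1.6346 -0.0071  1.2831 -0.4919]
```

Advancing in small steps until contact.

>>> {"name": "send_rows", "arguments": {"plan": [{"xyz": [0.004,0,0],"delta_rot": [0,0,0],"claw": -1},{"xyz": [0.008,0,0],"delta_rot": [0,0,0],"claw": -1},{"xyz": [0.011,0,0],"delta_rot": [0,0,0],"claw": -1},{"xyz": [0.013,0,0],"delta_rot": [0,0,0],"claw": -1},{"xyz": [0.013,0,0],"delta_rot": [0,0,0],"claw": -1}]}}

```text
t: 22.32
ee_pos: [0.5483, 0.2641, 0.2102]
eef_rot: [0.0, 0.705, 0.709, 0.0]
force: [0.7, -0.4, -0.1]
opening: 0.0004
finger_force: 0.0
```

>>> {"name": "send_rows", "arguments": {"plan": [{"xyz": [0.001,0,0],"delta_rot": [0,0,0],"claw": -1},{"xyz": [0.002,0,0],"delta_rot": [0,0,0],"claw": -1},{"xyz": [0.002,0,0],"delta_rot": [0,0,0],"claw": -1}]}}

```text
t: 22.57
ee_pos: [0.55, 0.2642, 0.2103]
eef_rot: [0.0, 0.705, 0.709, 0.0]
force: [0.5, 1.0, 0.2]
opening: 0.0005
finger_force: 0.0
```

```bash
cat >> h.py <<'E'
def band():
    w=manip.snapshot("wrist")[:,:,::-1]; c=cam("wrist"); h=cv2.cvtColor(w,cv2.COLOR_BGR2HSV)
    cv2.imwrite("pics/band%.2f.png"%manip.get_obs()["t"],w)
    m=cv2.inRange(h,(0,90,60),(6,255,255))|cv2.inRange(h,(174,90,60),(180,255,255))
    n,l,s,ce=cv2.connectedComponentsWithStats(m); K=c[0]
    for i in range(1,n):
        if s[i,4]>12: print("band",s[i],[at_z(c,u,ce[i][1],.213)[0] for u in(s[i,0]-.5,s[i,0]+s[i,2]-.5)])
E
python3 -c "
from h import *
state(); band()"
```

```text
t 22.5667 pos [0.55   0.2642 0.2103] z [ 0.0001 -0.0001 -1.    ] y [1.     0.006  0.0001] F [0.5373 1.0025 0.2073] open 0.00045788237452149564 ff 0.0 q [-0.5213  0.2514  0.0355  1.6014 -0.009   1.2888 -0.4784]
band [417 232  16  17 157] [np.float64(0.6309180498680638), np.float64(0.6392564163422689)]
```

>>> {"name": "send_rows", "arguments": {"plan": [{"xyz": [0.001,0,0],"delta_rot": [0,0,0],"claw": -1},{"xyz": [0.002,0,0],"delta_rot": [0,0,0],"claw": -1},{"xyz": [0.002,0,0],"delta_rot": [0,0,0],"claw": -1}]}}

```text
t: 22.87
ee_pos: [0.5521, 0.2642, 0.2103]
eef_rot: [0.0, 0.705, 0.709, 0.0]
force: [-0.1, 0.0, 0.6]
opening: 0.0005
finger_force: 0.0
```

>>> {"name": "send_rows", "arguments": {"plan": [{"xyz": [0.001,0,0],"delta_rot": [0,0,0],"claw": -1},{"xyz": [0.002,0,0],"delta_rot": [0,0,0],"claw": -1},{"xyz": [0.002,0,0],"delta_rot": [0,0,0],"claw": -1}]}}

```text
t: 23.12
ee_pos: [0.5541, 0.2641, 0.2103]
eef_rot: [0.0, 0.705, 0.709, 0.0]
force: [-0.2, 0.9, -0.1]
opening: 0.0006
finger_force: 0.0
```

```bash
python3 -c "
from h import *
state(); band()
im=cv2.imread('pics/band%.2f.png'%manip.get_obs()['t'])
"; ls pics | grep band; python3 -c "
import cv2,glob
for f in sorted(glob.glob('pics/band*')):
    im=cv2.imread(f); print(f,im[240,405:450].tolist())"
```

```text
t 23.1167 pos [0.5541 0.2641 0.2103] z [ 0.0003 -0.0001 -1.    ] y [1.     0.0058 0.0003] F [-0.2029  0.93   -0.0793] open 0.0006156131475724677 ff 0.0 q [-0.5191  0.2589  0.037   1.5921 -0.0097  1.2905 -0.4749]
band [410 232  15  17 157] [np.float64(0.631425309355913), np.float64(0.639244194680306)]
band22.62.png
band23.17.png
pics/band22.62.png [[243, 247, 248], [242, 246, 247], [243, 247, 247], [242, 247, 247], [242, 247, 247], [243, 247, 247], [242, 246, 247], [243, 246, 247], [242, 246, 247], [242, 247, 247], [242, 246, 247], [242, 246, 247], [241, 246, 246], [241, 246, 246], [242, 246, 247], [237, 242, 245], [212, 220, 238], [138, 144, 233], [81, 86, 238], [63, 66, 239], [60, 64, 234], [52, 57, 216], [46, 49, 188], [43, 46, 180], [43, 45, 179], [63, 67, 182], [111, 116, 186], [153, 162, 187], [178, 186, 191], [183, 192, 193], [183, 191, 192], [177, 184, 186], [157, 165, 163], [112, 120, 113], [68, 79, 63], [47, 62, 39], [46, 61, 37], [49, 64, 41], [49, 63, 41], [50, 63, 40], [49, 63, 39], [47, 62, 39], [51, 64, 41], [50, 63, 40], [50, 63, 40]]
pics/band23.17.png [[244, 248, 248], [243, 247, 247], [243, 247, 248], [243, 248, 248], [243, 247, 247], [243, 247, 247], [242, 247, 247], [241, 246, 247], [232, 238, 244], [187, 195, 236], [106, 112, 235], [65, 71, 239], [60, 64, 235], [56, 60, 220], [46, 49, 191], [44, 50, 182], [43, 48, 183], [53, 57, 182], [97, 103, 186], [146, 152, 188], [176, 184, 192], [182, 191, 192], [184, 193, 193], [182, 190, 190], [169, 177, 177], [132, 141, 136], [78, 89, 76], [52, 66, 44], [45, 60, 36], [50, 63, 40], [50, 63, 41], [48, 63, 39], [49, 62, 40], [48, 63, 37], [52, 65, 42], [44, 57, 32], [53, 64, 41], [50, 63, 40], [46, 61, 39], [49, 62, 38], [50, 64, 41], [52, 64, 41], [50, 62, 39], [52, 63, 39], [52, 63, 40]]
```

The close view gives a good gauge. The band is 9 px (5 mm) long and 7 px of plain tube is visible, of which about 3.5 px is seen inside the bevel. So the shortfall is about 2 mm. Continuing.

>>> {"name": "send_rows", "arguments": {"plan": [{"xyz": [0.001,0,0],"delta_rot": [0,0,0],"claw": -1},{"xyz": [0.002,0,0],"delta_rot": [0,0,0],"claw": -1},{"xyz": [0.002,0,0],"delta_rot": [0,0,0],"claw": -1}]}}

```text
t: 23.42
ee_pos: [0.5561, 0.2642, 0.2102]
eef_rot: [0.0, 0.705, 0.709, 0.0]
force: [-0.3, -0.2, 0.7]
opening: 0.0002
finger_force: 0.0
```

>>> {"name": "send_rows", "arguments": {"plan": [{"xyz": [0.001,0,0],"delta_rot": [0,0,0],"claw": -1},{"xyz": [0.002,0,0],"delta_rot": [0,0,0],"claw": -1},{"xyz": [0.002,0,0],"delta_rot": [0,0,0],"claw": -1}]}}

```text
t: 23.67
ee_pos: [0.5581, 0.2642, 0.2103]
eef_rot: [0.0, 0.705, 0.709, 0.0]
force: [-0.2, 1.1, 0.0]
opening: 0.0007
finger_force: 0.0
```

```bash
cat >> h.py <<'E'
def gauge():
    w=manip.snapshot("wrist").astype(int); r=w[240,380:450]
    red=np.nonzero(r[:,0]-r[:,1]>60)[0]+380; j=[u for u in range(red[-1],449) if w[240,u,0]<115]
    print("red",red[[0,-1]],"white end",j[0],"plain px",j[0]-red[-1]-1)
E
python3 -c "
from h import *
state(); gauge()"
```

```text
t 23.6667 pos [0.5581 0.2642 0.2103] z [ 0.0003 -0.0001 -1.    ] y [1.     0.0059 0.0003] F [-0.2096  1.0961  0.0288] open 0.0007051912276872809 ff 0.0 q [-0.517   0.2663  0.0383  1.5829 -0.0103  1.2923 -0.4714]
red [407 416] white end 423 plain px 6
```

>>> {"name": "send_rows", "arguments": {"plan": [{"xyz": [0.001,0,0],"delta_rot": [0,0,0],"claw": -1},{"xyz": [0.002,0,0],"delta_rot": [0,0,0],"claw": -1},{"xyz": [0.002,0,0],"delta_rot": [0,0,0],"claw": -1}]}}

```text
t: 23.97
ee_pos: [0.5587, 0.2644, 0.21]
eef_rot: [-0.001, 0.705, 0.709, -0.001]
force: [-4.3, -0.3, 1.7]
opening: 0.0002
finger_force: 2.3
```

```bash
python3 -c "
from h import *
state(); gauge()"
```

```text
t 23.9667 pos [0.5587 0.2644 0.21  ] z [-0.0028 -0.0005 -1.    ] y [ 1.      0.0065 -0.0028] F [-4.3347 -0.2541  1.7333] open 0.0002162252718531379 ff 2.306796759366989 q [-0.5162  0.2699  0.0383  1.5791 -0.0115  1.2955 -0.4697]
red [406 415] white end 422 plain px 6
```

>>> {"name": "send_rows", "arguments": {"plan": [{"xyz": [0.001,0,0],"delta_rot": [0,0,0],"claw": -1},{"xyz": [0.001,0,0],"delta_rot": [0,0,0],"claw": -1},{"xyz": [0.001,0,0],"delta_rot": [0,0,0],"claw": -1}]}}

```text
t: 24.27
ee_pos: [0.5589, 0.2644, 0.2099]
eef_rot: [-0.001, 0.705, 0.71, -0.002]
force: [-7.2, -0.6, 2.7]
opening: 0.0006
finger_force: 3.7
```

```bash
python3 -c "
from h import *
state(); gauge()"
```

```text
t 24.2667 pos [0.5589 0.2644 0.2099] z [-0.0043 -0.0008 -1.    ] y [ 1.      0.0069 -0.0043] F [-7.2075 -0.5801  2.7137] open 0.0005756005877687005 ff 3.7330956012010574 q [-0.5159  0.2714  0.0382  1.5774 -0.012   1.2971 -0.4689]
red [406 414] white end 422 plain px 7
```

>>> {"name": "send_rows", "arguments": {"plan": [{"xyz": [0.001,0,0],"delta_rot": [0,0,0],"claw": -1},{"xyz": [0.001,0,0],"delta_rot": [0,0,0],"claw": -1}]}}

```text
t: 24.48
ee_pos: [0.559, 0.2646, 0.2097]
eef_rot: [-0.002, 0.705, 0.71, -0.003]
force: [-8.8, -1.2, 3.4]
opening: 0.0003
finger_force: 4.9
```

>>> {"name": "send_rows", "arguments": {"plan": [{"xyz": [0.001,0,0],"delta_rot": [0,0,0],"claw": -1},{"xyz": [0.001,0,0],"delta_rot": [0,0,0],"claw": -1}]}}

```text
t: 24.65
ee_pos: [0.559, 0.2648, 0.2096]
eef_rot: [-0.003, 0.704, 0.71, -0.003]
force: [-11.7, -1.2, 4.0]
opening: 0.0004
finger_force: 6.1
```

```bash
python3 -c "
from h import *
state(); gauge()"
```

```text
t 24.65 pos [0.559  0.2648 0.2096] z [-0.0082 -0.0011 -1.    ] y [ 0.9999  0.0078 -0.0082] F [-11.6903  -1.1615   3.9631] open 0.000425346603027616 ff 6.104249954223633 q [-0.5152  0.2749  0.0381  1.5736 -0.0136  1.301  -0.4671]
red [406 414] white end 422 plain px 7
```

>>> {"name": "send_rows", "arguments": {"plan": [{"xyz": [0.001,0,0],"delta_rot": [0,0,0],"claw": -1},{"xyz": [0.001,0,0],"delta_rot": [0,0,0],"claw": -1}]}}

```text
t: 24.87
ee_pos: [0.5591, 0.265, 0.2095]
eef_rot: [-0.003, 0.704, 0.71, -0.004]
force: [-13.7, -1.1, 5.1]
opening: 0.0004
finger_force: 7.3
```

>>> {"name": "send_rows", "arguments": {"plan": [{"xyz": [0.001,0,0],"delta_rot": [0,0,0],"claw": -1},{"xyz": [0.001,0,0],"delta_rot": [0,0,0],"claw": -1}]}}

```text
t: 25.03
ee_pos: [0.5592, 0.2652, 0.2094]
eef_rot: [-0.004, 0.704, 0.71, -0.005]
force: [-16.5, -2.0, 5.1]
opening: 0.0006
finger_force: 8.6
```

```bash
python3 -c "
from h import *
state(); gauge()"
```

```text
t 25.0333 pos [0.5592 0.2652 0.2094] z [-0.0121 -0.0016 -0.9999] y [ 0.9999  0.0086 -0.0121] F [-16.5424  -2.0092   5.0762] open 0.0006270621196265045 ff 8.5548734664917 q [-0.5146  0.2782  0.0379  1.5699 -0.0151  1.3051 -0.4655]
red [406 414] white end 421 plain px 6
```

The push is wedging: the fingers drag the disc down (Fz 5 N). I'll ease the push so that the travel is bounded, and take out the vertical load.

>>> {"name": "send_rows", "arguments": {"plan": [{"xyz": [-0.0026,0,0],"delta_rot": [0,0,0],"claw": -1},{"xyz": [-0.0026,-0.0005,0.001],"delta_rot": [0,0,0],"claw": -1},{"xyz": [-0.0026,-0.0005,0.001],"delta_rot": [0,0,0],"claw": -1},{"xyz": [-0.0026,-0.0005,0.002],"delta_rot": [0,0,0],"claw": -1},{"xyz": [-0.0026,-0.0005,0.002],"delta_rot": [0,0,0],"claw": -1}]}}

```text
t: 25.5
ee_pos: [0.5624, 0.2638, 0.2122]
eef_rot: [0.0, 0.705, 0.709, 0.0]
force: [-1.4, 0.2, -0.5]
opening: 0.0005
finger_force: 1.1
```

```bash
python3 -c "
from h import *
state(); gauge()"
```

```text
t 25.5 pos [0.5624 0.2638 0.2122] z [ 0.0004  0.0001 -1.    ] y [1.     0.0061 0.0004] F [-1.3555  0.1576 -0.5481] open 0.0005274714311508261 ff 1.096310131251812 q [-0.5144  0.2728  0.0398  1.5709 -0.011   1.2977 -0.467 ]
red [405 412] white end 413 plain px 0
```

It freed and moved about 3.5 mm. Backing off and measuring the band's near edge against the block's edge.

>>> {"name": "send_rows", "arguments": {"plan": [{"xyz": [-0.005,0,0],"delta_rot": [0,0,0],"claw": -1},{"xyz": [-0.012,0,0],"delta_rot": [0,0,0],"claw": -1},{"xyz": [-0.012,0,0],"delta_rot": [0,0,0],"claw": -1},{"xyz": [-0.012,0,0],"delta_rot": [0,0,0],"claw": -1}]}}

```text
t: 25.88
ee_pos: [0.5504, 0.2638, 0.2128]
eef_rot: [0.0, 0.705, 0.709, 0.001]
force: [0.1, -0.5, -0.4]
opening: 0.0006
finger_force: 0.0
```

```bash
cat > m.py <<'E'
from h import *
c=cam("wrist"); w=manip.snapshot("wrist").astype(int); state()
u0,v0=proj(c,[.6377,.264,.213]); print("expected near edge",u0,v0)
for dv in(-4,0,4):
    v=int(round(v0))+dv; r=w[v,int(u0)-12:int(u0)+40]; print(v,int(u0)-12,"R",r[:,0].tolist(),"G",r[:,1].tolist())
u1,v1=proj(c,[.6427,.250,.23]); print("expected block edge",u1,v1)
for y in(.246,.282):
    u1,v1=proj(c,[.6427,y,.23]); r=w[int(round(v1)),int(u1)-15:int(u1)+15,1]; print("y",y,u1,int(u1)-15,r.tolist())
E
python3 m.py
```

```text
t 25.9333 pos [0.5506 0.2637 0.2128] z [ 0.0015  0.0003 -1.    ] y [1.     0.006  0.0015] F [ 0.1312 -0.2042 -0.2586] open 0.0005866084390836322 ff 0.0 q [-0.5207  0.2496  0.0361  1.5986 -0.0088  1.2921 -0.4773]
expected near edge 423.26921996455224 252.35998452888197
248 411 R [214, 214, 214, 213, 213, 215, 215, 213, 214, 214, 213, 212, 207, 181, 144, 127, 126, 128, 130, 129, 128, 130, 131, 127, 116, 89, 62, 53, 53, 50, 52, 51, 52, 53, 52, 50, 54, 53, 51, 52, 53, 53, 56, 55, 56, 65, 77, 84, 85, 85, 87, 85] G [218, 217, 218, 216, 217, 218, 217, 216, 216, 216, 215, 213, 208, 181, 140, 105, 75, 58, 58, 59, 55, 58, 59, 58, 58, 56, 60, 62, 62, 60, 58, 60, 61, 61, 62, 59, 62, 63, 61, 61, 62, 62, 64, 63, 67, 83, 106, 121, 122, 125, 128, 125]
252 411 R [106, 104, 106, 103, 103, 104, 104, 105, 105, 106, 106, 107, 104, 106, 105, 104, 104, 106, 105, 105, 106, 106, 105, 104, 104, 105, 105, 103, 105, 106, 104, 106, 105, 105, 104, 106, 105, 105, 107, 105, 102, 106, 105, 105, 106, 106, 106, 105, 104, 105, 105, 105] G [107, 107, 108, 105, 104, 106, 106, 107, 106, 107, 107, 108, 106, 107, 106, 106, 
[... 411 characters left out ...]
131, 130, 134, 132, 131, 134, 134, 134] G [133, 135, 131, 132, 135, 133, 134, 133, 131, 134, 133, 135, 132, 135, 134, 135, 134, 133, 133, 135, 135, 135, 134, 135, 135, 130, 135, 133, 134, 135, 136, 131, 134, 135, 135, 134, 133, 136, 133, 133, 135, 135, 133, 135, 133, 133, 135, 133, 132, 136, 134, 134]
expected block edge 447.88650345023234 293.87845301010043
y 0.246 446.4985565584361 431 [129, 91, 62, 53, 51, 54, 73, 118, 147, 156, 153, 133, 103, 83, 86, 132, 174, 189, 192, 192, 193, 192, 193, 191, 193, 193, 193, 189, 189, 188]
y 0.282 459.75261490545284 444 [61, 64, 62, 63, 66, 62, 63, 64, 64, 66, 66, 65, 65, 62, 79, 124, 167, 189, 192, 192, 194, 194, 194, 194, 193, 193, 191, 192, 193, 191]
```

Run:
```python
from h import *
c=cam("wrist"); w=manip.snapshot("wrist").astype(int); p=cv2.imread("pics/band22.62.png")[:,:,::-1].astype(int)
for n,im in(("before",p),("now",w)):
    print(n)
    for v in range(230,252,2):
        d=(im[v,400:450,0]-im[v,400:450,1]); r=np.nonzero(d>35)[0]+400
        print(v,r[[0,-1]] if len(r) else None, "G@440",im[v,438:462:3,1].tolist())
print([proj(c,[x,y,z])  for x in(.6377,.6427) for y,z in((.264,.213),(.2675,.2122),(.27,.2103))])
```

```text
before
230 None G@440 [61, 63, 62, 60, 55, 53, 109, 154]
232 [417 423] G@440 [61, 64, 61, 60, 50, 51, 120, 143]
234 [419 428] G@440 [59, 60, 62, 63, 56, 67, 108, 105]
236 [420 429] G@440 [63, 61, 61, 62, 62, 62, 65, 66]
238 [421 430] G@440 [90, 64, 65, 61, 63, 60, 63, 65]
240 [422 431] G@440 [120, 61, 63, 64, 63, 63, 62, 64]
242 [423 432] G@440 [160, 60, 61, 66, 64, 63, 62, 62]
244 [423 432] G@440 [183, 64, 62, 63, 63, 62, 63, 63]
246 [423 432] G@440 [196, 68, 65, 60, 64, 63, 63, 65]
248 [423 432] G@440 [128, 65, 61, 60, 63, 61, 61, 62]
250 None G@440 [87, 87, 84, 88, 84, 87, 84, 82]
now
230 [421 429] G@440 [62, 64, 61, 55, 90, 128, 111, 105]
232 [422 431] G@440 [59, 61, 64, 62, 79, 78, 67, 131]
234 [424 433] G@440 [64, 60, 61, 63, 63, 62, 63, 151]
236 [425 433] G@440 [62, 62, 63, 64, 64, 62, 64, 165]
238 [425 434] G@440 [64, 61, 63, 65, 64, 64, 66, 180]
240 [426 435] G@440 [62, 62, 61, 66, 62, 62, 71, 183]
242 [426 435] G@440 [62, 64, 66, 64, 62, 63, 85, 186]
244 [426 436] G@440 [62, 64, 63, 65, 65, 61, 96, 191]
246 [426 436] G@440 [64, 64, 64, 62, 63, 61, 113, 190]
248 [427 435] G@440 [61, 61, 60, 60, 64, 59, 92, 123]
250 None G@440 [87, 84, 86, 86, 84, 87, 86, 84]
[array([422.8973, 252.1208]), array([423.0655, 245.4828]), array([421.8481, 239.7239]), array([432.1864, 252.1581]), array([432.3623, 245.521 ]), array([431.0747, 239.7625])]
```

The band now reads roughly 1 mm deep instead of 1 mm short, but the estimates scatter. I'll check from straight above the band, where there is no parallax.

>>> {"name": "send_rows", "arguments": {"plan": [{"xyz": [0,0,0.035],"delta_rot": [0,0,0],"claw": -1},{"xyz": [0,0,0.07],"delta_rot": [0,0,0],"claw": -1},{"xyz": [0.02,-0.02,0.1],"delta_rot": [0,0,0],"claw": -1},{"xyz": [0.045,-0.04,0.12],"delta_rot": [0,0,0],"claw": -1},{"xyz": [0.07,-0.06,0.13],"delta_rot": [0,0,0],"claw": -1},{"xyz": [0.088,-0.074,0.13],"delta_rot": [0,0,0],"claw": -1},{"xyz": [0.088,-0.074,0.13],"delta_rot": [0,0,0],"claw": -1},{"xyz": [0.088,-0.074,0.13],"delta_rot": [0,0,0],"claw": -1},{"xyz": [0.088,-0.074,0.13],"delta_rot": [0,0,0],"claw": -1}]}}

```text
t: 26.73
ee_pos: [0.6378, 0.1905, 0.3417]
eef_rot: [-0.001, 0.705, 0.709, -0.0]
force: [0.2, 0.8, 1.3]
opening: 0.0001
finger_force: 0.0
```

```bash
cat > m2.py <<'E'
from h import *
c=cam("wrist"); w=manip.snapshot("wrist").astype(int); state(); cv2.imwrite("pics/over%.1f.png"%manip.get_obs()["t"],w[:,:,::-1].astype(np.uint8))
u,v=proj(c,[.6377,.264,.213]); print("near px",u,v,"face px",proj(c,[.6427,.264,.23]),proj(c,[.6427,.264,.213]))
for dv in(-3,0,3):
    r=w[int(round(v))+dv,int(u)-8:int(u)+14]; print(int(u)-8,"R",r[:,0].tolist(),"G",r[:,1].tolist())
for y in(.246,.282):
    a,b=proj(c,[.6427,y,.23]); r=w[int(round(b)),int(a)-8:int(a)+9,1]; print("edge",y,a,int(a)-8,r.tolist())
E
python3 m2.py
```

```text
t 26.7833 pos [0.6375 0.1911 0.3419] z [-0.001   0.0007 -1.    ] y [ 1.      0.0079 -0.001 ] F [-0.5081  0.5411 -0.2786] open 0.00020732818318272474 ff 0.0 q [-0.4059  0.3305  0.1031  1.2434 -0.0344  1.5701 -0.3005]
near px 260.8708727417985 112.90818325582045 face px [266.8539 112.674 ] [266.4293 112.9442]
252 R [228, 229, 227, 228, 228, 228, 229, 228, 229, 225, 199, 163, 150, 143, 129, 105, 89, 87, 89, 87, 89, 87] G [227, 228, 228, 228, 228, 228, 229, 228, 229, 225, 195, 139, 86, 50, 60, 105, 135, 143, 147, 146, 147, 146]
252 R [231, 230, 230, 231, 230, 231, 232, 231, 231, 227, 201, 160, 140, 137, 124, 104, 91, 86, 88, 88, 85, 89] G [231, 231, 230, 231, 231, 231, 232, 231, 232, 227, 199, 138, 83, 50, 61, 106, 135, 143, 144, 145, 142, 146]
252 R [200, 202, 200, 201, 201, 200, 199, 200, 200, 193, 168, 138, 125, 116, 104, 88, 85, 88, 87, 86, 85, 86] G [199, 200, 198, 199, 201, 200, 198, 198, 199, 193, 166, 117, 70, 40, 59, 107, 136, 145, 143, 143, 144, 145]
edge 0.246 266.5958752119762 258 [67, 70, 67, 67, 68, 83, 96, 106, 104, 121, 138, 144, 146, 143, 145, 146, 143]
edge 0.282 267.12180595841437 259 [38, 39, 43, 46, 54, 69, 77, 84, 108, 131, 145, 146, 148, 149, 146, 148, 148]
```

From straight above, the block edge falls exactly where expected and the band is 1.9 mm too deep. I'll grip the end disc by its rim and draw the tube back that much.

>>> {"name": "send_rows", "arguments": {"plan": [{"xyz": [-0.006,0.008,0],"delta_rot": [0,0,-0.12],"claw": 0},{"xyz": [-0.012,0.015,0],"delta_rot": [0,0,-0.24],"claw": 0.1},{"xyz": [-0.018,0.022,0],"delta_rot": [0,0,-0.36],"claw": 0.1},{"xyz": [-0.025,0.03,0],"delta_rot": [0,0,-0.48],"claw": 0.1},{"xyz": [-0.031,0.037,0],"delta_rot": [0,0,-0.6],"claw": 0.1},{"xyz": [-0.037,0.044,0],"delta_rot": [0,0,-0.72],"claw": 0.1},{"xyz": [-0.043,0.052,0],"delta_rot": [0,0,-0.84],"claw": 0.1},{"xyz": [-0.05,0.06,0],"delta_rot": [0,0,-0.96],"claw": 0.1},{"xyz": [-0.056,0.067,0],"delta_rot": [0,0,-1.08],"claw": 0.1},{"xyz": [-0.062,0.0735,0],"delta_rot": [0,0,-1.2],"claw": 0.1}]}}

```text
t: 27.62
ee_pos: [0.5746, 0.2653, 0.3423]
eef_rot: [-0.0, 0.983, 0.186, -0.0]
force: [0.3, 0.3, 0.8]
opening: 0.0469
finger_force: 0.0
```

>>> {"name": "send_rows", "arguments": {"plan": [{"xyz": [0,0,0],"delta_rot": [0,0,-0.12],"claw": 0.1},{"xyz": [0,0,0],"delta_rot": [0,0,-0.24],"claw": 0.1},{"xyz": [0,0,0],"delta_rot": [0,0,-0.36],"claw": 0.1},{"xyz": [0,0,0],"delta_rot": [0,0,-0.37],"claw": 0.1},{"xyz": [0,0,0],"delta_rot": [0,0,-0.37],"claw": 0.1},{"xyz": [0,0,0],"delta_rot": [0,0,-0.37],"claw": 0.1}]}}

```text
t: 28.12
ee_pos: [0.5756, 0.264, 0.3423]
eef_rot: [-0.0, 1.0, 0.006, -0.0]
force: [0.0, -0.6, -0.7]
opening: 0.048
finger_force: 0.0
```

```bash
cat > m3.py <<'E'
from h import *
c=cam("wrist"); w=manip.snapshot("wrist").astype(int); state(); cv2.imwrite("pics/d%.1f.png"%manip.get_obs()["t"],w[:,:,::-1].astype(np.uint8))
u,v=proj(c,[.6377,.264,.213]); print("near px",u,v,"face23",proj(c,[.6427,.264,.23]),"face213",proj(c,[.6427,.264,.213]))
a=int(round(u)); v=int(round(v)); r=w[v-14:v+14,a]; print(v-14,"R",r[:,0].tolist(),"G",r[:,1].tolist())
u,v=proj(c,[.5756,.264,.221]); print("disc top",u,v); g=w[:,:,1]
if v<230: print(int(u)-30,g[int(round(v)),int(u)-30:int(u)+31].tolist()); print(int(v)-20,g[int(v)-20:int(v)+20,int(u)].tolist())
E
python3 m3.py
```

```text
t 28.1667 pos [0.5759 0.2638 0.3424] z [-0.0001  0.0002 -1.    ] y [ 0.0102 -0.9999 -0.0002] F [ 0.564  -0.5281 -0.1422] open 0.04789868200074435 ff 0.0 q [-0.6599  0.2595  0.2395  1.3383 -0.0611  1.5509 -1.9875]
near px 260.37672081162754 125.98023484960902 face23 [260.4463 120.5541] face213 [260.4373 120.3191]
112 R [86, 88, 86, 86, 86, 87, 84, 88, 104, 130, 138, 143, 170, 220, 230, 231, 231, 230, 231, 230, 230, 230, 230, 230, 230, 230, 230, 230] G [144, 146, 143, 143, 142, 143, 141, 136, 113, 69, 46, 86, 157, 218, 229, 230, 229, 230, 230, 229, 230, 229, 229, 229, 229, 229, 228, 228]
disc top 259.65317174787185 194.07943676365085
229 [66, 67, 70, 67, 69, 69, 69, 66, 71, 80, 85, 85, 76, 70, 66, 67, 63, 52, 39, 36, 33, 31, 33, 33, 33, 33, 37, 33, 40, 35, 34, 36, 34, 35, 29, 30, 27, 28, 26, 29, 33, 36, 42, 59, 78, 87, 92, 94, 93, 95, 96, 95, 95, 96, 99, 96, 95, 85, 71, 70, 66]
174 [224, 224, 224, 223, 225, 223, 224, 223, 223, 224, 224, 217, 174, 100, 37, 41, 40, 37, 40, 35, 34, 36, 44, 63, 65, 67, 63, 68, 66, 67, 66, 68, 65, 64, 64, 69, 69, 65, 65, 66]
```

>>> {"name": "send_rows", "arguments": {"plan": [{"xyz": [0,0,-0.03],"delta_rot": [0,0,0],"claw": 0.1},{"xyz": [0,0,-0.06],"delta_rot": [0,0,0],"claw": 0.1},{"xyz": [0,0,-0.09],"delta_rot": [0,0,0],"claw": 0.1},{"xyz": [0,0,-0.115],"delta_rot": [0,0,0],"claw": 0.1},{"xyz": [0,0,-0.13],"delta_rot": [0,0,0],"claw": 0.1},{"xyz": [0,0,-0.137],"delta_rot": [0,0,0],"claw": 0},{"xyz": [0,0,-0.137],"delta_rot": [0,0,0],"claw": -0.4},{"xyz": [0,0,-0.137],"delta_rot": [0,0,0],"claw": -0.4},{"xyz": [0,0,-0.137],"delta_rot": [0,0,0],"claw": -0.4},{"xyz": [0,0,-0.137],"delta_rot": [0,0,0],"claw": -0.4}], "squeeze": 20}}

```text
t: 29.0
ee_pos: [0.577, 0.2639, 0.207]
eef_rot: [-0.001, 1.0, 0.004, 0.001]
force: [1.0, 0.7, 0.4]
opening: 0.0308
finger_force: 20.0
```

```bash
python3 m3.py
```

```text
t 29.05 pos [0.577  0.2638 0.2069] z [ 0.0024  0.0016 -1.    ] y [ 0.0073 -1.     -0.0016] F [-0.09    1.6879  1.1545] open 0.030981333391864953 ff 20.000057816505432 q [-0.6567  0.3038  0.2301  1.5516 -0.0715  1.2917 -1.9808]
near px 259.6174792349702 137.9142689204152 face23 [259.5493 128.1482] face213 [259.6887 126.8481]
124 R [84, 80, 84, 89, 112, 131, 139, 140, 142, 144, 146, 169, 219, 230, 230, 228, 230, 229, 229, 230, 229, 229, 228, 228, 228, 228, 228, 228] G [140, 137, 138, 131, 98, 56, 37, 38, 65, 110, 139, 167, 218, 229, 229, 228, 229, 228, 229, 229, 228, 227, 228, 228, 227, 227, 228, 226]
disc top 258.73384943622193 267.38334632291856
```

The grip is on, and the band edge reads about 2.2 mm deep. Drawing back.

>>> {"name": "send_rows", "arguments": {"plan": [{"xyz": [-0.001,0,0],"delta_rot": [0,0,0],"claw": -0.4},{"xyz": [-0.0022,0,0],"delta_rot": [0,0,0],"claw": -0.4},{"xyz": [-0.0022,0,0],"delta_rot": [0,0,0],"claw": -0.4},{"xyz": [-0.0022,0,0],"delta_rot": [0,0,0],"claw": -0.4},{"xyz": [-0.0022,0,0],"delta_rot": [0,0,0],"claw": -0.4}]}}

```text
t: 29.47
ee_pos: [0.5762, 0.2637, 0.2068]
eef_rot: [-0.001, 1.0, 0.003, 0.003]
force: [4.3, 2.1, 0.7]
opening: 0.0309
finger_force: 20.0
```

```bash
python3 m3.py
```

```text
t 29.5167 pos [0.5763 0.2637 0.2068] z [ 0.0056  0.0019 -1.    ] y [ 0.0067 -1.     -0.0019] F [4.7845 1.8646 0.925 ] open 0.03099466177364095 ff 20.0001722574234 q [-0.6583  0.3     0.23    1.5565 -0.0696  1.2873 -1.9832]
near px 259.21397778290026 136.1604664826869 face23 [259.0629 125.9675] face213 [259.274  125.0591]
122 R [84, 85, 84, 95, 121, 136, 138, 138, 141, 139, 144, 169, 221, 232, 233, 233, 232, 232, 230, 232, 230, 230, 230, 230, 230, 231, 230, 230] G [140, 140, 138, 128, 86, 49, 38, 32, 38, 36, 71, 145, 217, 231, 232, 232, 231, 231, 230, 231, 229, 230, 229, 230, 229, 230, 230, 229]
disc top 258.43255249777707 266.0774427648108
```

>>> {"name": "send_rows", "arguments": {"plan": [{"xyz": [-0.001,0,0],"delta_rot": [0,0,0],"claw": -0.4},{"xyz": [-0.0015,0,0],"delta_rot": [0,0,0],"claw": -0.4},{"xyz": [-0.0015,0,0],"delta_rot": [0,0,0],"claw": -0.4},{"xyz": [-0.0015,0,0],"delta_rot": [0,0,0],"claw": -0.4}]}}

```text
t: 29.85
ee_pos: [0.5747, 0.2638, 0.2067]
eef_rot: [-0.001, 1.0, 0.003, 0.003]
force: [5.3, 1.7, 0.3]
opening: 0.0311
finger_force: 20.0
```

```bash
python3 m3.py
```

```text
t 29.9 pos [0.5748 0.2637 0.2067] z [ 0.0056  0.0018 -1.    ] y [ 0.0066 -1.     -0.0018] F [5.5672 1.662  0.0613] open 0.031030879007518965 ff 20.000055134296417 q [-0.6595  0.2972  0.2297  1.5602 -0.0688  1.2863 -1.9848]
near px 259.29758375886405 132.8559398201928 face23 [259.1614 122.1166] face213 [259.3593 121.682 ]
119 R [81, 83, 91, 112, 133, 138, 139, 141, 141, 141, 143, 166, 212, 226, 229, 232, 232, 233, 231, 232, 231, 232, 231, 232, 230, 231, 230, 231] G [137, 137, 131, 97, 57, 36, 33, 38, 37, 39, 38, 45, 64, 110, 184, 225, 231, 232, 230, 230, 230, 231, 231, 231, 229, 229, 229, 230]
disc top 258.5012203649955 263.40788799249583
```

The band edge is now within about 0.2 mm of where it should be. Relieving the pull, letting go, rising and checking.

>>> {"name": "send_rows", "arguments": {"plan": [{"xyz": [0.001,0,0],"delta_rot": [0,0,0],"claw": -0.4},{"xyz": [0.001,0,0],"delta_rot": [0,0,0],"claw": -0.1},{"xyz": [0.001,0,0],"delta_rot": [0,0,0],"claw": 0.1},{"xyz": [0.001,0,0],"delta_rot": [0,0,0],"claw": 0.1},{"xyz": [0.001,0,0],"delta_rot": [0,0,0],"claw": 0.1},{"xyz": [0.001,0,0.03],"delta_rot": [0,0,0],"claw": 0.1},{"xyz": [0.001,0,0.065],"delta_rot": [0,0,0],"claw": 0.1},{"xyz": [0.001,0,0.1],"delta_rot": [0,0,0],"claw": 0.1},{"xyz": [0.001,0,0.137],"delta_rot": [0,0,0],"claw": 0.1},{"xyz": [0.001,0,0.137],"delta_rot": [0,0,0],"claw": 0.1}]}}

```text
t: 30.73
ee_pos: [0.5758, 0.264, 0.3509]
eef_rot: [-0.003, 1.0, 0.003, 0.005]
force: [-0.1, 0.0, 1.8]
opening: 0.048
finger_force: 0.0
```

>>> {"name": "send_rows", "arguments": {"plan": [{"xyz": [0,0,0],"delta_rot": [0,0,0],"claw": 0.1},{"xyz": [0,0,0],"delta_rot": [0,0,0],"claw": 0.1},{"xyz": [0,0,0],"delta_rot": [0,0,0],"claw": 0.1}]}}

```text
t: 30.98
ee_pos: [0.5728, 0.263, 0.3403]
eef_rot: [0.001, 1.0, 0.003, -0.002]
force: [0.4, 1.0, 0.0]
opening: 0.0481
finger_force: 0.0
```

```bash
python3 m3.py
python3 - <<'E'
from h import *
# rail seen from wrist (+x camera side) and by the scene camera
cs=cam("scene"); gs=cv2.cvtColor(manip.snapshot("scene"),cv2.COLOR_RGB2GRAY); old=cv2.cvtColor(cv2.imread("pics/s11.png"),cv2.COLOR_BGR2GRAY)
for y in(.02,.10,.20,.29,.31):
    u,v=proj(cs,[.611,y,.225]); i,j=int(v),int(round(u)); print(y,gs[i-4:i+8,j].tolist(),old[i-4:i+8,j].tolist())
c=cam("wrist"); g=cv2.cvtColor(manip.snapshot("wrist"),cv2.COLOR_RGB2GRAY)
for y in(.13,.19,.23,.30):
    u,v=proj(c,[.611,y,.225]); i,j=int(v),int(round(u)); b=np.nonzero(g[i-20:i+21,j]>190)[0]+i-20; print("rail",y,v,b[[0,-1]] if len(b) else None,[round(at_z(c,u,q,.225)[0],4) for q in(b[[0,-1]] if len(b) else [])])
# bystanders: compare with the first top picture
t=cv2.cvtColor(manip.snapshot("top"),cv2.COLOR_RGB2GRAY).astype(int); t0=cv2.cvtColor(cv2.imread("pics/top0.png"),cv2.COLOR_BGR2GRAY).astype(int)
for n,(x0,y0,x1,y1) in dict(scanner=(78,120,146,188),ball=(148,200,168,218),mouse=(262,206,292,246),spray=(328,112,350,142),caliper=(355,228,425,275)).items(): print(n,np.abs(t-t0)[y0:y1,x0:x1].mean().round(1))
E
```

```text
t 31.0333 pos [0.5728 0.263  0.3402] z [-0.0032 -0.0018 -1.    ] y [ 0.0069 -1.      0.0017] F [ 0.1766  0.8085 -0.3957] open 0.04790822660995632 ff 0.0 q [-0.662   0.2555  0.2395  1.3473 -0.0597  1.5495 -1.9925]
near px 258.70050065238513 122.40771132844354 face23 [258.6629 116.717 ] face213 [258.7299 116.6655]
108 R [88, 88, 85, 85, 86, 85, 87, 84, 98, 128, 138, 136, 163, 209, 223, 227, 228, 228, 229, 228, 229, 230, 228, 229, 228, 229, 228, 227] G [147, 145, 141, 142, 142, 141, 143, 139, 129, 81, 43, 32, 46, 87, 156, 215, 227, 228, 229, 228, 227, 229, 227, 228, 227, 228, 228, 226]
disc top 258.31920548164743 191.32898888134855
228 [65, 71, 67, 67, 70, 66, 68, 69, 68, 68, 72, 67, 69, 69, 64, 51, 31, 24, 27, 26, 29, 25, 29, 31, 33, 36, 34, 38, 38, 38, 38, 38, 35, 30, 33, 31, 29, 33, 34, 29, 25, 25, 23, 22, 12, 23, 40, 58, 64, 67, 68, 67, 68, 68, 67, 68, 68, 65, 69, 66, 68]
171 [224, 224, 223, 224, 225, 223, 224, 224, 222, 223, 221, 223, 223, 221, 203, 123, 45, 35, 39, 38, 38, 34, 35, 36, 37, 53, 61, 64, 65, 66, 65, 68, 69, 67, 66, 66, 66, 66, 67, 63]
0.02 [126, 126, 132, 188, 245, 24
[... 263 characters left out ...]
, 243, 186, 166, 165] [90, 89, 89, 104, 182, 243, 247, 245, 226, 175, 163, 159]
0.29 [61, 65, 73, 85, 132, 230, 247, 248, 247, 229, 181, 169] [61, 65, 75, 108, 195, 243, 247, 246, 241, 196, 168, 166]
0.31 [128, 128, 128, 129, 166, 245, 249, 249, 247, 204, 173, 170] [126, 125, 126, 145, 232, 246, 247, 246, 227, 179, 166, 165]
rail 0.13 154.84043316216213 [138 160] [np.float64(0.6257), np.float64(0.6064)]
rail 0.19 154.41474140127582 [137 171] [np.float64(0.6262), np.float64(0.5961)]
rail 0.23 154.13065945590245 [134 172] [np.float64(0.6285), np.float64(0.5949)]
rail 0.3 153.63296177973203 [146 158] [np.float64(0.6177), np.float64(0.6071)]
scanner 15.4
ball 38.0
mouse 1.2
spray 1.1
caliper 1.2
```

Run:
```python
from h import *
t=manip.snapshot("top"); s=manip.snapshot("scene"); t0=cv2.imread("pics/top0.png")[:,:,::-1]; s0=cv2.imread("pics/scene0.png")[:,:,::-1]
def cen(im,roi,lo):
    x0,y0,x1,y1=roi; g=cv2.cvtColor(np.ascontiguousarray(im),cv2.COLOR_RGB2GRAY)[y0:y1,x0:x1]; v,u=np.nonzero(g>lo); return len(u),u.mean()+x0 if len(u) else None,v.mean()+y0 if len(u) else None
for n,roi,lo in(("ball scene",(340,225,365,250),200),("scanner scene",(335,290,400,345),150)): print(n,cen(s0,roi,lo),cen(s,roi,lo))
for n,roi,lo in(("ball top",(145,195,172,220),180),("scanner top",(100,118,148,165),150)): print(n,cen(t0,roi,lo),cen(t,roi,lo))
h=lambda im:cv2.inRange(cv2.cvtColor(np.ascontiguousarray(im),cv2.COLOR_RGB2HSV),(22,120,100),(35,255,255))
for im in(s0,s): v,u=np.nonzero(h(im)[220:275,235:300]); print("bin scene",len(u),u.max(),v.max(),u.min())
```

```text
ball scene (79, np.float64(352.45569620253167), np.float64(234.63291139240505)) (80, np.float64(352.4125), np.float64(234.675))
scanner scene (1477, np.float64(371.71496276235615), np.float64(313.9830737982397)) (1521, np.float64(371.53846153846155), np.float64(313.9717291255753))
ball top (81, np.float64(154.3827160493827), np.float64(206.320987654321)) (14, np.float64(150.92857142857142), np.float64(207.78571428571428))
scanner top (851, np.float64(121.00822561692127), np.float64(140.40540540540542)) (488, np.float64(114.5327868852459), np.float64(141.21516393442624))
bin scene 521 49 49 11
bin scene 482 49 48 11
```

Bystanders are unmoved (the top-view differences are the arm covering them), the rail is on both arms, and the robot is clear. Handing in.

```bash
python3 -c "
from plant import manip
print(manip.sign_off())"
```

```text
the job is handed in; nothing more can be done
None
```

The tube is in the bore with its band about 0.5 mm past level with the block's face, trimmed twice after the frame was hung. The frame hangs on both arms, bystanders checked unmoved, and I handed it in at about 31 s; no verdict came back.

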